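# Load the relay boards into the clamshell test jig and lock it with its rod

## Task

Get the test jig ready for the shaker: press its red button so that the lid springs open, lay every relay board from the desk flat in a nest of its own, then push the lid down until the catch holds it. Lock it with the rod from the grey rest: from the right, through the fixed lug, the lug on the lid and the left lug, until its handle meets the first lug. Leave the mug, the tape and the small screwdriver where they are.

Things in the scene. Friction and masses are not known exactly. Their poses are not given: they have to be found in the camera images.
- jig: test jig fixed to the desk: black block 124 (x) x 132 (y) mm, nest floor 20 mm above the desk, hinged lid with clear window. Origin: centre of its underside, on the desk. Its x axis points from the front edge (red button, lock lugs; towards the robot) to the hinge, y to the left as seen from the front, z up
- nest1 (a point): nest 1 in the jig (right): a pocket with floor 58 mm (along the jig's x) x 37 mm (along y) for one relay board, board's long side along the jig's x, either end first; ridges round it, sloping 45 degrees inward, are 3.5 mm high at the ends and 2.5 mm between nests; nests 42 mm apart. This point: centre of the nest floor, where the board's underside rests; axes as the jig's
- nest2 (a point): nest 2 in the jig (middle): a pocket with floor 58 mm (along the jig's x) x 37 mm (along y) for one relay board, board's long side along the jig's x, either end first; ridges round it, sloping 45 degrees inward, are 3.5 mm high at the ends and 2.5 mm between nests; nests 42 mm apart. This point: centre of the nest floor, where the board's underside rests; axes as the jig's
- nest3 (a point): nest 3 in the jig (left): a pocket with floor 58 mm (along the jig's x) x 37 mm (along y) for one relay board, board's long side along the jig's x, either end first; ridges round it, sloping 45 degrees inward, are 3.5 mm high at the ends and 2.5 mm between nests; nests 42 mm apart. This point: centre of the nest floor, where the board's underside rests; axes as the jig's
- lid (a joint): lid angle: 0 shut (as at the start, held by the catch), 1.75 rad open against its stop, leaning back. A spring always pushes it open (about 1 N at its front edge); it has to be pushed over from behind and down all the way to 0, with about 5 N over the last few millimetres, for the catch to snap over it; it stays below 0.05 when caught
- lid_hinge (a point): middle of the lid's hinge axis (along the jig's y), 42 mm above the desk, 58 mm behind the jig's centre; does not move
- lid_front (a point): point on the outer face of the lid, mid-width, 107 mm from the hinge axis and 7 mm from the front edge; moves with the lid. The lid is 114 mm long, 124 mm wide, 6 mm thick; shut, its outer face is 45 mm above the desk; its z axis is the outward normal of the lid. The phone behind is 55 mm high
- catch (a joint): release button: 0 up, 0.22 rad fully down; sprung, about 1.5 N at first and 4 N fully down; frees the lid at about 0.13
- button (a point): middle of the top of the red release button (26 x 26 mm, top 24 mm above the desk), in front of the jig 94 mm from its centre; press straight down about 6 mm
- hole_right (a point): mouth of the first lock-rod hole, in the outer face of the right fixed lug: hole 13.5 mm wide, axis along the jig's y, 54 mm above the desk. The rod goes in here, towards the jig's +y (left). Lugs are 8 mm thick, 22 mm wide, 66 mm tall. The keyboard right of the jig, over which the rod comes in, is 24 mm high
- lid_eye (a point): centre of the hole (14.5 mm wide) in the lug on the lid, half-way between the two fixed lugs; in line with them only while the lid is shut
- hole_left (a point): far mouth of the last hole, in the outer face of the left fixed lug, 116 mm beyond hole_right; where the rod comes out
- board1_mid (a point): loose blue relay board, 34 (own x) x 52 (y) mm, 2 mm thick. Blue relay block 16 (x) x 20 (y) mm, top 16 mm above the underside, centre 2 mm to +y; green terminal 31 x 10 mm, top 12 mm, centre 18 mm to -y: pinch both along y (35 mm, from -23 to +12), fingertips just above the board, or the relay across x. This point: board centre, 8 mm above the underside. None if absent
- board2_mid (a point): loose blue relay board, 34 (own x) x 52 (y) mm, 2 mm thick. Blue relay block 16 (x) x 20 (y) mm, top 16 mm above the underside, centre 2 mm to +y; green terminal 31 x 10 mm, top 12 mm, centre 18 mm to -y: pinch both along y (35 mm, from -23 to +12), fingertips just above the board, or the relay across x. This point: board centre, 8 mm above the underside. None if absent
- board3_mid (a point): loose blue relay board, 34 (own x) x 52 (y) mm, 2 mm thick. Blue relay block 16 (x) x 20 (y) mm, top 16 mm above the underside, centre 2 mm to +y; green terminal 31 x 10 mm, top 12 mm, centre 18 mm to -y: pinch both along y (35 mm, from -23 to +12), fingertips just above the board, or the relay across x. This point: board centre, 8 mm above the underside. None if absent
- rod_grip (a point): middle of the square handle of the lock rod, 16 x 16 x 60 mm, black with red bands; rod 188 mm long, 90 g. Its y axis runs along the rod from handle to tip. At the start it lies level on a grey rest with two vee forks, its axis 30 mm above the desk, tip to the left; the forks hold the shaft 15 and 95 mm from the handle's shoulder
- rod_tip (a point): tip of the lock rod's shaft, 158 mm from rod_grip: steel shaft 10 mm thick, 128 mm long from the handle's shoulder, the last 11 mm thinner (6 mm). Fully in, the shoulder meets the right lug and the tip stands 12 mm out of the left one
- mug: white mug, bystander
- tape: roll of black tape, bystander
- driver: small blue screwdriver, bystander
- rod: the lock rod; origin on its axis at the handle's shoulder, y axis towards the tip (see rod_grip)

How it is judged:
By the outcome, as a careful person would: the job done as asked, in the order asked, and still so for the second after the job is handed in, with the robot touching nothing.
Of board1, board2, board3 only 2 to 3 are there at a start; the rules pass over those that are not, and their reading is None.
At some moment in a run one of board1, board2, board3 may be knocked a few centimetres aside while the robot is not near it.
It also fails if it takes over 208 s, if anything falls off the work surface, if the arm or the gripper's body presses on something with over 40 N, if the wrist force passes 120 N, or if a joint passes its speed limit or range.

## Robot

A 7-joint arm with a two-finger parallel gripper is mounted at the origin on a cart in front of the work surface, level with it; the furniture and walls round the work are solid. World frame = base frame: x ahead of the robot, y to its left, z up, the work surface at z = 0. Lengths are in m, angles in rad, forces in N, time in s.
With the tool pointing down it reaches from about 0.4 to 0.875 m from the base axis. Payload 19.3 kg.
Tool frame: the origin (TCP) lies midway between the tips of the shut fingers; the grasp point (between the pads) lies 19 mm behind it (bot.tcp_to_grasp is the distance from the TCP to the grasp point, in m); z points along the fingers, y is the direction in which the jaws open and shut (so a half turn about z gives the same grasp; the last joint's range is limited). The gripper opens to 85 mm and grips with 20 to 120 N. Pads are 22 mm wide; open, the fingers measure 114 mm over their backs; the gripper's body (76 mm by 85 mm) begins 54 mm behind the grasp point. The pads swing forward as they close: fully open they stand 13 mm farther back than shut.
Start: joints at [1.1, 0.521, -0.036, 1.599, 0.021, 1.021, -0.113], TCP at [0.244, -0.575, 0.231] pointing down, gripper open.
Joint ranges: [-2.91, 2.91], [-0.3, 2.13], [-1.5, 1.42], [0.17, 2.43], [-1.26, 4.41], [0.16, 1.93], [-2.52, 2.52]. Speed limits (rad/s): [1.89, 1.89, 2.39, 2.39, 3.01, 3.01, 3.01].

## Interface

Orientations are given as [roll, pitch, yaw] about the fixed x, y, z axes, in that order (R = Rz(yaw) Ry(pitch) Rx(roll)).
In Python, from workcell import bot gives the robot as it stands. The module is installed in compiled form; this text tells all that it offers.
- The arm moves only by the tool drive_tool, never from a script. Its argument "series" is a list of rows, each a list of 5 numbers: the opening in per cent of the stroke, from 0 (shut) to 100 (fully open), then the shift along the world's x, y, z in m, then the turn about the world's z in rad. A call has 1 to 12 rows; each row shifts and turns the pose as measured when the row begins; what a row does not reach is not made up. A row lasts 1/10 s, in which the tool goes at most 50 mm and 8.59 degrees, less where a joint would pass 70% of its speed; a pose out of reach is approached as far as the arm can. A call with a gripper value outside its range is refused whole. The fingers move at their own pace and stop on an object; "newtons" is the grip in N (left out, the last holds). Time passes only in rows, so rows that do not move let the fingers close. It gives the time, the measured TCP pose, the force and the opening at its end, in the units of the state.
- bot.observe(): the state, without advancing time (a new reading comes with each control period).
- bot.grab_frame(name): name is "scene" or "top" or "wrist"; returns the picture (480x640x3 uint8, red, green, blue); there is no depth.
- bot.camera_info(name): a dict with "fx", "fy", "cx", "cy" (pixels), "k1" (the pictures are not rectified: a ray, as slopes to the right and down, at radius r is drawn at 1 + k1 r^2 times it, then the intrinsics apply), "cam_to_world" (4x4, takes a point from camera to world coordinates). Camera axes: x right, y down, z forward; pixel columns grow to the right and rows downward; lengths in m; the calibration is good to about 2 mm. A picture is of the moment at which its call begins: read the wrist's pose just before it. camera_info takes no time and is no camera call; for the wrist camera it gives the pose at the moment of the call.
- bot.job_done(): hands the job in, once; it reports no verdict.
Trained networks look in the newest picture that a camera, given by its name, has taken for a name from the list of things; names that differ only in an ending like _2 or _b are one class to them, and where a whole thing is asked for, a point or a joint stands for the part that bears it (a point fixed in the world has none). Each returns a list of dicts, best first, with "conf" (0 to 1); they miss things now and then, are a little off and sometimes report something else, mostly with a low value. They report only what shows in the picture. A call takes as long as a camera call.
- bot.masks_of(camera, target): "mask" (480x640 bool, what is visible of it) and "point" ([column, row] in pixels, amid what is visible of it).
The state is a dict: "clock": time; "qpos": joint angles; "qd": joint speeds; "joint_efforts": joint torques, N m; "position": TCP position; "tool_rot": TCP orientation; "force": force on the tool from outside, world axes, zero at the start; "moment": the same for the moment, N m; "grip_width": finger opening in m.
Only numpy, scipy, OpenCV 4.12 (cv2) and the standard library are available. Lean on these libraries where they do the work, as an engineer would, in place of code of your own. Each camera call takes 0.05 s, during which the arm holds its last target.

## Working session

There is one attempt and no reset: what is moved stays moved. The work goes in short steps, Python scripts to look and compute and a tool call to move; the robot and the scene stay as the last step left them, time stands still between calls to the robot, and variables do not carry over. Pictures are saved under pics/ and viewed, and the job is handed in when it is done.

Besides the shell and the picture viewer there is one more tool, called after "Emit:" by a JSON object that holds its "name" and its "arguments". drive_tool: Moves the arm, as the interface text tells. Its arguments: {"type":"object","properties":{"series":{"type":"array","items":{"type":"array","items":{"type":"number"}}},"newtons":{"type":"number"}},"required":["series"]}

```bash
mkdir -p pics
cat > h.py <<'E'
import numpy as np, cv2
from workcell import bot
def snap(cam,name=None):
    im=bot.grab_frame(cam)
    if name: cv2.imwrite(f'pics/{name}.png',cv2.cvtColor(im,cv2.COLOR_RGB2BGR))
    return im
def ray(cam,px,ci=None):
    ci=ci or bot.camera_info(cam)
    u=(px[0]-ci['cx'])/ci['fx'];v=(px[1]-ci['cy'])/ci['fy']
    x,y=u,v
    for _ in range(30):
        r2=x*x+y*y; x=u/(1+ci['k1']*r2); y=v/(1+ci['k1']*r2)
    T=np.array(ci['cam_to_world']); return T[:3,3],T[:3,:3]@np.array([x,y,1.])
def at(cam,px,z,ci=None):
    o,d=ray(cam,px,ci); return o+d*(z-o[2])/d[2]
def proj(cam,p,ci=None):
    ci=ci or bot.camera_info(cam); T=np.linalg.inv(np.array(ci['cam_to_world']))
    q=T[:3,:3]@np.array(p)+T[:3,3]; x,y=q[0]/q[2],q[1]/q[2]; k=1+ci['k1']*(x*x+y*y)
    return np.array([ci['fx']*x*k+ci['cx'],ci['fy']*y*k+ci['cy']])
E
python3 - <<'E'
from h import *
np.set_printoptions(precision=4,suppress=True)
for c in ('scene','top','wrist'):
    snap(c,c+'0'); i=bot.camera_info(c); print(c,i['fx'],i['k1'],np.array(i['cam_to_world']))
print(bot.observe())
E
```

```text
scene 577.2606453148176 0.03301788737004638 [[ 0.9335 -0.3085  0.1826  0.296 ]
 [-0.3583 -0.8189  0.4483 -0.5876]
 [ 0.0113 -0.484  -0.875   1.1893]
 [ 0.      0.      0.      1.    ]]
top 616.319915107493 -0.15260253308839153 [[ 0.0039 -0.9995  0.0301  0.4674]
 [-1.     -0.0039  0.0001 -0.0296]
 [-0.     -0.0301 -0.9995  1.2211]
 [ 0.      0.      0.      1.    ]]
wrist 371.55876861571596 -0.050746833034225905 [[ 0.3906 -0.8818 -0.2644  0.3106]
 [-0.9206 -0.3745 -0.111  -0.547 ]
 [-0.0011  0.2868 -0.958   0.3743]
 [ 0.      0.      0.      1.    ]]
{'clock': 0.15, 'qpos': array([ 1.0998,  0.5219, -0.0363,  1.5998,  0.0212,  1.0211, -0.1128]), 'qd': array([-0.0007, -0.0012,  0.0021, -0.0014,  0.0011,  0.0006,  0.0021]), 'joint_efforts': array([ -0.0002, -92.7396,   1.9806, -37.0054,   0.0182,   0.0064,
         0.0001]), 'position': array([ 0.2437, -0.5753,  0.2309]), 'tool_rot': array([-3.1408,  0.0001,  0.4008]), 'force': array([-0.9597,  0.4668,  0.5321]), 'moment': array([-0.085 , -0.0291,  0.0058]), 'grip_width': 0.08540616111037709}
```

View pics/scene0.png

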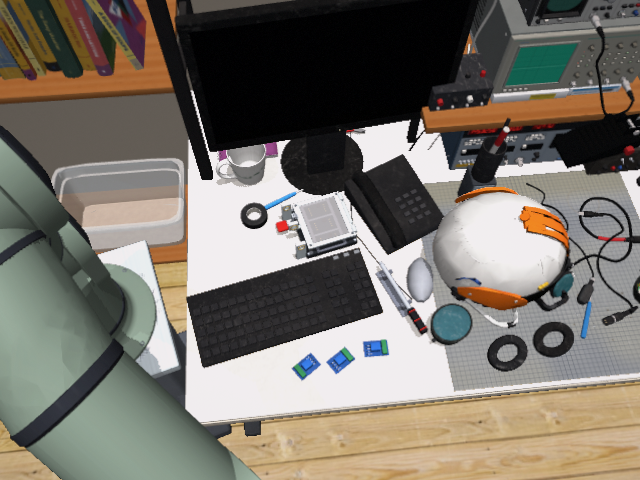

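View pics/top0.png

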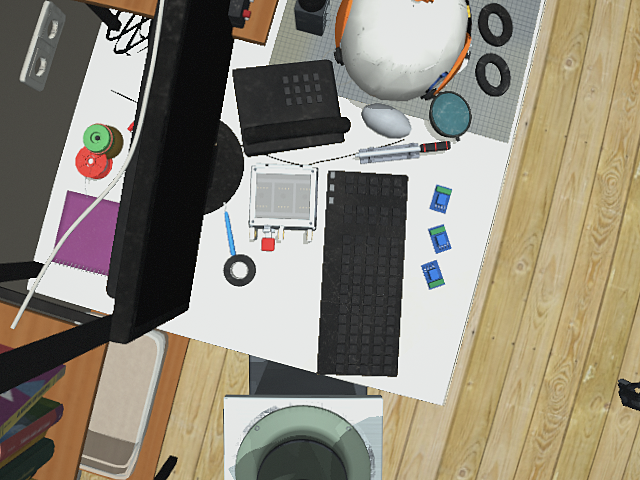

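View pics/wrist0.png

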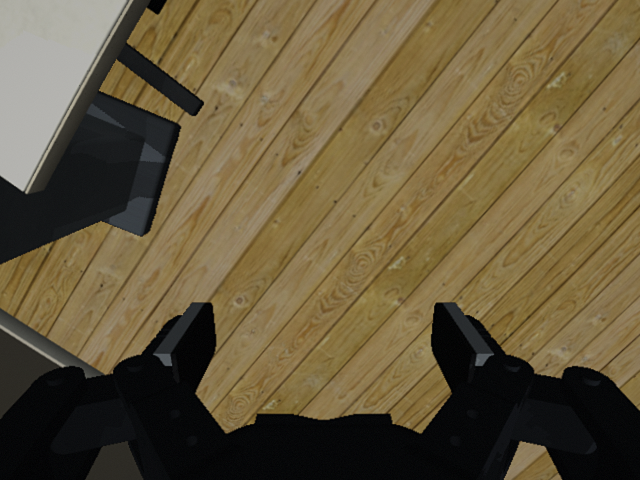

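```bash
cat > m0.py <<'E'
from h import *
np.set_printoptions(precision=4,suppress=True)
for cam in ('top','scene'):
    im=snap(cam)
    big=cv2.cvtColor(im,cv2.COLOR_RGB2BGR)
    for t,z in (('board1_mid',.008),('jig',.045),('button',.024),('rod',.03),('rod_grip',.03),('rod_tip',.03),('lid',.045),('mug',0),('tape',0),('driver',0)):
        try: r=bot.masks_of(cam,t)
        except Exception as e: print(t,e); continue
        for d in r[:4]:
            if d['conf']<.3: continue
            m=d['mask'].astype(np.uint8); c=cv2.findContours(m,0,2)[0]; c=max(c,key=cv2.contourArea)
            rc=cv2.minAreaRect(c)
            print(cam,t,round(d['conf'],2),d['point'],'w',at(cam,d['point'],z)[:2],'rect',np.array(rc[0]),rc[1],rc[2],m.sum())
    if cam=='top': 
        cv2.imwrite('pics/top1.png',cv2.resize(big[130:300,220:470],None,fx=3.2,fy=3.2,interpolation=cv2.INTER_CUBIC))
    else: cv2.imwrite('pics/sc1.png',cv2.resize(big[180:390,180:460],None,fx=2.8,fy=2.8,interpolation=cv2.INTER_CUBIC))
E
python3 m0.py
```

```text
top board1_mid 0.66 [441.4, 197.7] w [ 0.5488 -0.2729] rect [439.4295 198.0145] (18.358463287353516, 26.346004486083984) 14.931418418884277 453
top board1_mid 0.57 [278.4, 200.5] w [0.5418 0.05  ] rect [282.5 206. ] (88.0, 69.0) 90.0 4880
top board1_mid 0.32 [418.7, 151.4] w [ 0.6408 -0.2279] rect [403.0157 149.1652] (9.812742233276367, 94.71428680419922) 84.5596694946289 607
top jig 0.72 [281.3, 195.4] w [0.5493 0.0421] rect [282.5 207. ] (88.0, 69.0) 90.0 4898
top button 0.5 [267.3, 241.7] w [0.4605 0.0701] rect [268. 238.] (26.0, 14.0) 90.0 304
top rod 0.63 [412.0, 147.7] w [ 0.6448 -0.2112] rect [402.995  148.9369] (10.285120010375977, 94.65473937988281) 85.46223449707031 666
top rod 0.62 [270.1, 242.9] w [0.4583 0.0642] rect [267.5 238. ] (24.0, 13.0) 90.0 255
top rod_grip 0.62 [418.1, 144.8] w [ 0.6506 -0.2232] rect [402.9604 149.604 ] (9.353349685668945, 96.51861572265625) 84.2894058227539 617
top rod_tip 0.57 [414.6, 149.5] w [ 0.6413 -0.2162] rect [403.0488 149.939 ] (8.724092483520508, 94.63983154296875) 83.6598129272461 556
top rod_tip 0.43 [282.0, 197.3] w [0.5466 0.0416]
[... 1933 characters left out ...]
1.9, 218.8] w [0.5468 0.0415] rect [319.0283 220.8491] (47.80147171020508, 62.499053955078125) 74.05460357666016 2407
scene mug 0.64 [245.7, 163.7] w [0.4345 0.2846] rect [240.5 164. ] (40.0, 49.0) 90.0 1372
scene tape 0.74 [252.3, 211.8] w [0.407  0.1434] rect [253.6001 215.2   ] (25.938386917114258, 25.93838882446289) 63.43495178222656 518
scene driver 0.52 [317.4, 222.8] w [0.5427 0.0597] rect [315.077  224.8846] (59.623046875, 74.21807861328125) 73.49563598632812 3488
scene driver 0.48 [277.4, 199.9] w [0.4744 0.1543] rect [279.9 199.8] (4.0249223709106445, 33.09380340576172) 63.43495178222656 129
scene driver 0.34 [255.4, 210.4] w [0.4152 0.1446] rect [253.  215.5] (25.0, 26.0) 90.0 477
```

```bash
ls pics
```

```text
sc1.png
scene0.png
top0.png
top1.png
wrist0.png
```

View pics/top1.png

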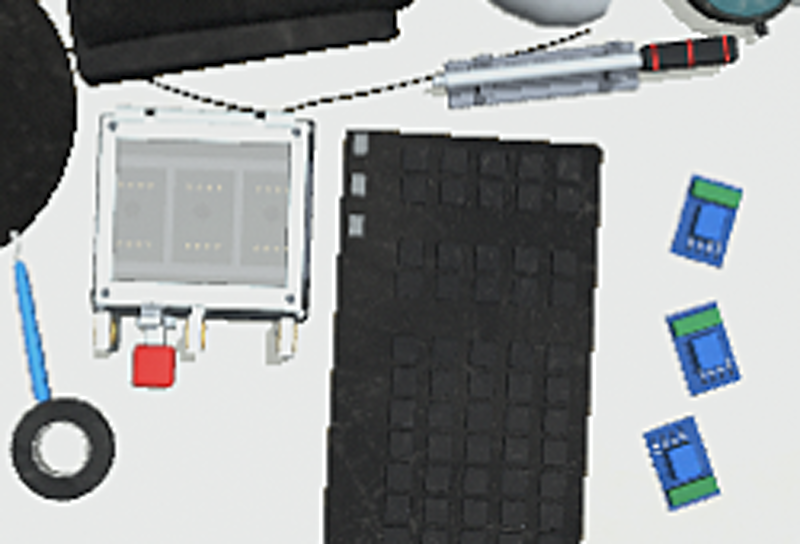

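View pics/sc1.png

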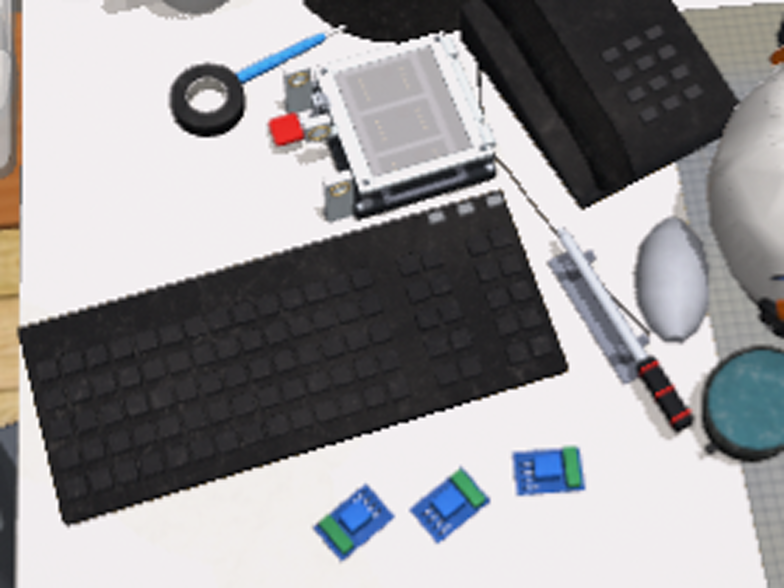

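```bash
cat >> h.py <<'E'
def tri(*obs):
    A=np.zeros((3,3));b=np.zeros(3)
    L=[]
    for cam,px in obs:
        o,d=ray(cam,px); d=d/np.linalg.norm(d); M=np.eye(3)-np.outer(d,d); A+=M;b+=M@o; L.append((o,d))
    p=np.linalg.solve(A,b); return p,[np.linalg.norm((np.eye(3)-np.outer(d,d))@(p-o)) for o,d in L]
E
python3 - <<'E'
from h import *
np.set_printoptions(precision=4,suppress=True)
print('mon',tri(('top',(188,335)),('scene',(212,179))),tri(('top',(188,335)),('scene',(203,152))))
print('base', at('top',(243,165),0), at('top',(215,215),0))
for cam in('top','scene'):
    im=snap(cam).astype(int)
    m=((im[...,0]>150)&(im[...,1]<80)&(im[...,2]<80)).astype(np.uint8)
    n,l,s,c=cv2.connectedComponentsWithStats(m)
    for k in range(1,n):
        if s[k,4]>60: print(cam,'red',s[k],c[k],at(cam,c[k],.024))
    # blue boards
    m=((im[...,2]>110)&(im[...,0]<90)&(im[...,1]<150)).astype(np.uint8)
    n,l,s,c=cv2.connectedComponentsWithStats(m)
    for k in range(1,n):
        if s[k,4]>60: print(cam,'blue',s[k],c[k],at(cam,c[k],.006))
f=lambda p:(p[0]/3.2+220,p[1]/3.2+130)
for p in [(104,107),(314,120),(306,318),(92,308)]: print('lid',at('top',f(p),.045))
for p in [(435,88),(640,62),(735,50)]: print('rod',at('top',f(p),.03))
g=lambda p:(p[0]/2.8+180,p[1]/2.8+180)
for p in [(318,68),(452,36),(495,152),(360,188)]: print('lid s',at('scene',g(p),.045))
for p in [(562,232),(645,363),(685,424)]: print('rod s',at('scene',g(p),.03))
E
```

```text
mon (array([0.3157, 0.1947, 0.121 ]), [np.float64(0.02463007902500144), np.float64(0.024630079025001455)]) (array([0.3228, 0.1754, 0.2367]), [np.float64(0.012529100003011016), np.float64(0.012529100003010935)])
base [0.613  0.1218 0.    ] [0.513  0.1769 0.    ]
top red [ 78 152  35  27 353] [ 95.4023 166.3371] [0.6083 0.4157 0.024 ]
top red [262 238  13  13 144] [267.2708 244.0347] [0.456  0.0701 0.024 ]
top blue [ 433   93   36   42 1029] [450.6084 113.483 ] [ 0.7185 -0.2935  0.006 ]
top blue [430 190  21  23 262] [439.6374 201.4198] [ 0.5415 -0.2697  0.006 ]
top blue [430 231  21  22 265] [440.3472 241.4302] [ 0.4621 -0.271   0.006 ]
top blue [421 260  22  23 264] [431.7955 271.3788] [ 0.4027 -0.254   0.006 ]
scene red [276 220  12  12  93] [281.8172 225.7742] [0.4574 0.0683 0.024 ]
scene red [479 290  33   9 128] [494.2812 294.6484] [ 0.8352 -0.2595  0.024 ]
scene blue [580 301  11  38 175] [585.6971 320.5029] [ 0.9983 -0.377   0.006 ]
scene blue [434 306  36  34 942] [451.3684 322.5743] [ 0.7245 -0.2793  0.006 ]
scene blue [364 340  25  17 252] [374.131  348.0833] [ 0.5454 -0.2725  0.006 ]
scene blue [327 351  24  22 241] [338.3402 361.444 ] [ 0.464  -0.2724  0.006 ]
scene blue [293 354  27  26 257] [307.3191 365.3113] [ 0.4006 -0.257   0.006 ]
lid [0.6106 0.0979 0.045 ]
lid [ 0.6031 -0.0281  0.045 ]
lid [ 0.4846 -0.0238  0.045 ]
lid [0.49   0.1041 0.045 ]
rod [ 0.6247 -0.1015  0.03  ]
rod [ 0.6416 -0.2269  0.03  ]
rod [ 0.6497 -0.2856  0.03  ]
lid s [0.499  0.1016 0.045 ]
lid s [0.6154 0.0918 0.045 ]
lid s [ 0.6064 -0.0245  0.045 ]
lid s [ 0.4926 -0.0168  0.045 ]
rod s [ 0.6325 -0.1036  0.03  ]
rod s [ 0.6469 -0.2284  0.03  ]
rod s [ 0.6541 -0.2833  0.03  ]
```

Run:
```python
from h import *
im=cv2.imread('pics/top0.png'); cv2.imwrite('pics/t2.png',cv2.resize(im[0:350,90:300],None,fx=1.7,fy=1.7))
im=cv2.imread('pics/scene0.png'); cv2.imwrite('pics/s2.png',cv2.resize(im[60:240,160:480],None,fx=2.5,fy=2.5))
```

```text
(no output)
```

View pics/t2.png

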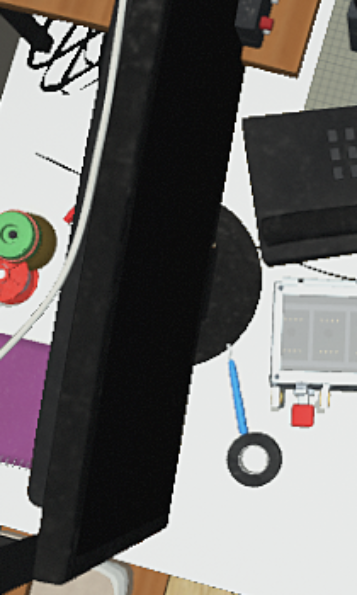

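View pics/s2.png

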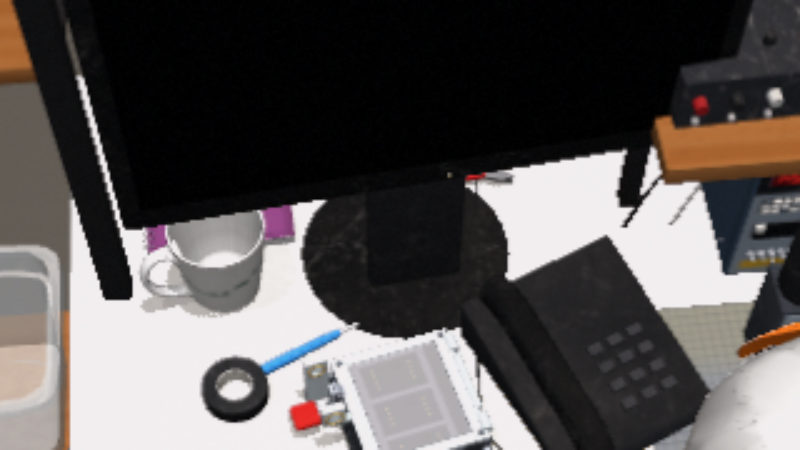

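Run:
```python
from h import *
np.set_printoptions(precision=4,suppress=True)
print(tri(('top',(188,309)),('scene',(212,151))))
a,b=ray('top',(188,309)),ray('top',(90+195/1.7,360/1.7)); n1=np.cross(a[1],b[1])
c,d=ray('scene',(212,151)),ray('scene',(160+650/2.5,60+148/2.5)); n2=np.cross(c[1],d[1])
dr=np.cross(n1,n2); dr/=np.linalg.norm(dr); p=np.linalg.lstsq(np.array([n1,n2]),np.array([n1@a[0],n2@c[0]]),rcond=None)[0]
for x in (.36,.45,.5,.55,.6,.7): print(p+dr*(x-p[0])/dr[0])
```

```text
(array([0.3518, 0.1842, 0.2138]), [np.float64(0.0017394394751122865), np.float64(0.0017394394751123364)])
[0.36   0.1833 0.2126]
[0.45   0.1682 0.2125]
[0.5    0.1598 0.2125]
[0.55   0.1515 0.2125]
[0.6    0.1431 0.2124]
[0.7    0.1263 0.2124]
```

Emit:
{"name": "drive_tool", "arguments": {"series": [[0, 0.01, 0.03, 0.02, 0.15], [0, 0.015, 0.04, 0.01, 0.15], [0, 0.015, 0.04, 0.01, 0.15], [0, 0.015, 0.04, 0, 0.15], [0, 0.015, 0.04, 0, 0.15], [0, 0.015, 0.04, 0, 0.15], [0, 0.015, 0.04, 0, 0.15], [0, 0.015, 0.04, 0, 0.15], [0, 0.015, 0.04, 0, 0.15], [0, 0.015, 0.04, 0, 0.15], [0, 0.015, 0.04, 0, 0.15], [0, 0.015, 0.04, 0, 0.15]]}}

```text
clock: 2.55
position: [0.4194, -0.0917, 0.2736]
tool_rot: [3.139, 0.009, 2.204]
force: [1.3, -0.0, -0.1]
grip_width: -0.0001
```

Emit:
{"name": "drive_tool", "arguments": {"series": [[0, 0.01, 0.02, 0, 0.15], [0, 0.01, 0.02, 0, 0.15], [0, 0.01, 0.02, 0, 0.15], [0, 0.01, 0.02, 0, 0.15], [0, 0.01, 0.02, 0, 0.15], [0, 0.0, 0.01, 0, 0.14], [0, 0, 0, 0, 0]]}}

```text
clock: 3.25
position: [0.4726, 0.0289, 0.2751]
tool_rot: [3.137, 0.013, 3.106]
force: [-0.2, -1.0, 0.1]
grip_width: -0.0001
```

Run:
```python
from h import *
np.set_printoptions(precision=4,suppress=True)
o=bot.observe(); print(o['clock'],o['qpos'],o['position'],o['tool_rot'])
print(np.array(bot.camera_info('wrist')['cam_to_world']))
snap('wrist','w1')
```

```text
3.25 [ 0.5114  0.312  -0.8545  1.909   0.2739  1.027   1.0756] [0.4726 0.0289 0.2751] [3.1369 0.0126 3.106 ]
[[ 0.0351  0.9539  0.2981  0.3976]
 [ 0.9994 -0.0349 -0.0058  0.0308]
 [ 0.0049  0.2981 -0.9545  0.4176]
 [ 0.      0.      0.      1.    ]]
```

View pics/w1.png

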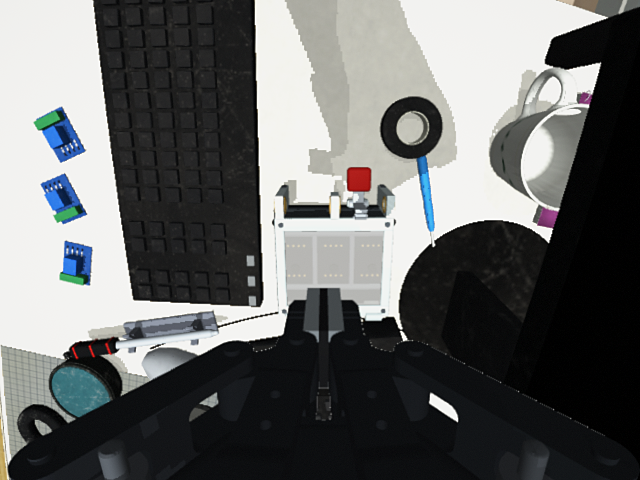

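Run:
```python
from h import *
im=cv2.imread('pics/w1.png'); cv2.imwrite('pics/w1a.png',cv2.resize(im[155:325,260:410],None,fx=3.5,fy=3.5,interpolation=cv2.INTER_CUBIC))
cv2.imwrite('pics/w1b.png',cv2.resize(im[90:380,20:250],None,fx=2,fy=2,interpolation=cv2.INTER_CUBIC))
```

```text
(no output)
```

View pics/w1a.png

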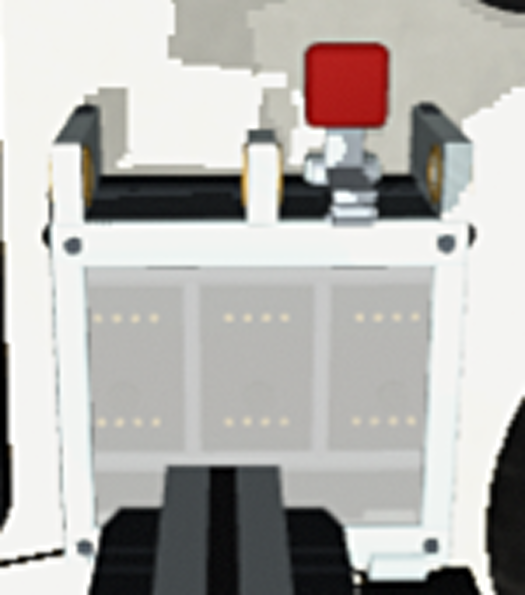

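View pics/w1b.png

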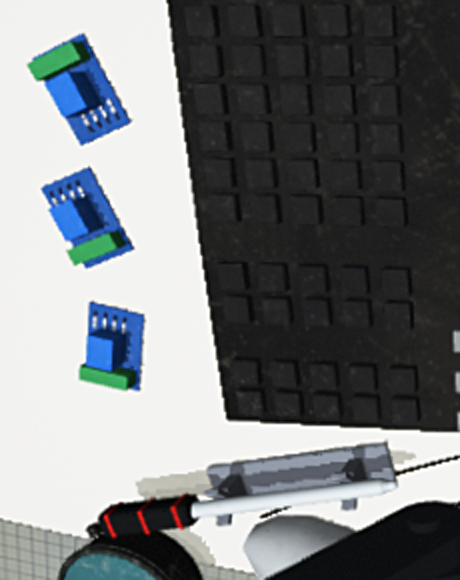

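```bash
cat > w1.py <<'E'
from h import *
import pickle
np.set_printoptions(precision=4,suppress=True)
ci=bot.camera_info('wrist'); pickle.dump(ci,open('ci1.pkl','wb'))
f=lambda p:(p[0]/3.5+260,p[1]/3.5+155)
P={}
for n,p,z in [('scrFR',(73,245),.045),('scrFL',(446,242),.045),('scrBR',(85,547),.045),('scrBL',(431,545),.045),('lidFR',(48,226),.045),('lidFL',(472,224),.045),
 ('lugR',(68,180),.066),('lugM',(262,181),.066),('lugL',(455,180),.066),('button',(346,86),.024),('nest1?',(127,367),.02),('nest2?',(258,367),.02),('nest3?',(387,367),.02)]:
    P[n]=at('wrist',f(p),z); print(n,P[n])
c=sum(P[k] for k in P if k.startswith('scr'))/4; print('centre scr',c)
d=P['scrFL']-P['scrFR']; print('yaw',np.arctan2(-d[0],d[1])); d=P['lugL']-P['lugR']; print('yaw lug',np.arctan2(-d[0],d[1]),np.linalg.norm(d))
d=P['scrBR']-P['scrFR']; print('yaw',np.arctan2(d[1],d[0]),np.linalg.norm(d)); d=P['scrBL']-P['scrFL']; print('yaw',np.arctan2(d[1],d[0]))
g=lambda p:(p[0]/2+20,p[1]/2+90)
for n,p,z in [('tip',(396,484),.03),('shoulder',(194,509),.03),('hend',(103,522),.03)]: print(n,at('wrist',g(p),z))
E
python3 w1.py
```

```text
scrFR [ 0.4966 -0.0158  0.045 ]
scrFL [0.5003 0.0949 0.045 ]
scrBR [ 0.5966 -0.0195  0.045 ]
scrBL [0.6008 0.0913 0.045 ]
lidFR [ 0.4905 -0.0227  0.045 ]
lidFL [0.4951 0.1025 0.045 ]
lugR [ 0.4725 -0.0132  0.066 ]
lugM [0.475  0.0402 0.066 ]
lugL [0.4769 0.0936 0.066 ]
button [0.456  0.0678 0.024 ]
nest1? [ 0.5451 -0.0044  0.02  ]
nest2? [0.5469 0.0383 0.02  ]
nest3? [0.5487 0.0804 0.02  ]
centre scr [0.5486 0.0377 0.045 ]
yaw -0.03374536379390362
yaw lug -0.04166868109772684 0.10686121768246878
yaw -0.037342658391008504 0.10005811679982203
yaw -0.03599985352604756
tip [ 0.6291 -0.1027  0.03  ]
shoulder [ 0.6427 -0.23    0.03  ]
hend [ 0.6507 -0.2909  0.03  ]
```

Emit:
{"name": "drive_tool", "arguments": {"series": [[0, -0.012, 0.02, -0.03, 0], [0, -0.012, 0.015, -0.04, 0], [0, 0, 0.01, -0.05, 0], [0, 0, 0, -0.05, 0], [0, 0, 0, -0.035, 0], [0, 0, 0, -0.025, 0], [0, 0, 0, 0, 0]]}}

```text
clock: 4.0
position: [0.4477, 0.0671, 0.0398]
tool_rot: [3.141, 0.017, 3.057]
force: [0.9, 0.4, 0.6]
grip_width: -0.0003
```

Emit:
{"name": "drive_tool", "arguments": {"series": [[0, 0, 0.002, -0.014, 0.05], [0, 0, 0, -0.006, 0], [0, 0, 0, -0.004, 0], [0, 0, 0, 0, 0], [0, 0, 0, 0, 0]]}}

```text
clock: 4.5
position: [0.4494, 0.0673, 0.0194]
tool_rot: [-3.141, 0.021, 3.094]
force: [-3.5, 1.2, 4.5]
grip_width: -0.0002
```

Run:
```python
from h import *
snap('scene','s3')
o=bot.observe();print(o['position'],o['force'])
im=cv2.imread('pics/s3.png'); cv2.imwrite('pics/s3a.png',cv2.resize(im[100:300,180:440],None,fx=2.8,fy=2.8))
```

```text
[0.44943658 0.0672559  0.01942917] [-3.02736665  0.93612332  4.64348881]
```

View pics/s3a.png

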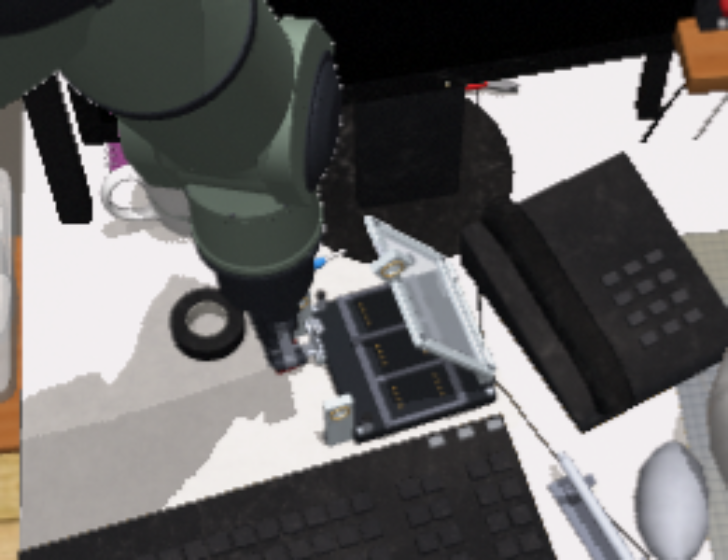

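Emit:
{"name": "drive_tool", "arguments": {"series": [[0, 0, 0, 0.03, 0.03], [0, 0, 0, 0.05, 0.03], [0, 0, -0.01, 0.05, 0], [20, 0, -0.03, 0.05, 0], [30, 0.005, -0.05, 0.03, 0], [30, 0.005, -0.05, 0, 0], [30, 0.005, -0.05, 0, 0], [30, 0.005, -0.05, 0, 0], [30, 0.0, -0.03, 0, 0], [30, 0, 0, 0, 0]]}}

```text
clock: 5.55
position: [0.4673, -0.1986, 0.2299]
tool_rot: [-3.135, 0.03, -3.131]
force: [-0.1, 2.2, -0.1]
grip_width: 0.0256
```

Run:
```python
from h import *
np.set_printoptions(precision=4,suppress=True)
o=bot.observe(); print(o['clock'],o['qpos'],o['position'],o['tool_rot'])
snap('wrist','w2')
```

```text
5.55 [ 0.9048  0.4156 -0.8015  1.9005  0.3685  0.9447  1.5154] [ 0.4673 -0.1986  0.2299] [-3.1348  0.0298 -3.1314]
```

View pics/w2.png

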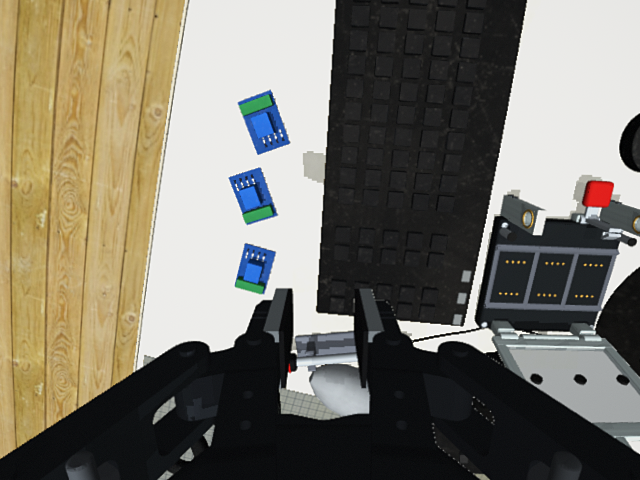

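```bash
cat > fit.py <<'E'
from h import *
from scipy.optimize import minimize
BX=[((0,0),(34,52),0,2),((0,2),(16,20),2,16),((0,-18),(31,10),2,12)]
S=6
def colmask(im,x0,y0,x1,y1):
    c=cv2.resize(im[y0:y1,x0:x1],None,fx=S,fy=S,interpolation=cv2.INTER_LINEAR).astype(int)
    r,g,b=c[...,0],c[...,1],c[...,2]
    green=(g-b>25)&(g-r>40); blue=(b-r>40)&~green
    return green,blue
def proj_h(cam,ci,pose,box,off,z0=0):
    (cx,cy),(w,h),za,zb=box; x,y,a=pose; c,s=np.cos(a),np.sin(a); pts=[]
    for sx in(-.5,.5):
        for sy in(-.5,.5):
            for z in(za,zb):
                u,v=(cx+sx*w)/1e3,(cy+sy*h)/1e3
                pts.append(proj(cam,(x+c*u-s*v,y+s*u+c*v,z/1e3+z0),ci))
    pts=(np.array(pts)-off+0.5)*S-0.5
    return cv2.convexHull(np.round(pts*16).astype(np.int32).reshape(-1,1,2))
def fit(cam,im,ci,p0,z0=0,R=None):
    c=proj(cam,(p0[0],p0[1],z0+.006),ci)
    R=R or 45
    x0,y0=int(max(0,c[0]-R)),int(max(0,c[1]-R)); x1,y1=int(min(640,c[0]+R)),int(min(480,c[1]+R))
    G,B=colmask(im,x0,y0,x1,y1); U=cv2.morphologyEx((G|B).astype(np.uint8),cv2.MORPH_CLOSE,np.ones((3*S,3*S)))
    n,l,s,cc=cv2.connectedComponentsWithStats(U)
    # component nearest centre
    k=min([i for i in range(1,n) if s[i,4]>100*S],key=lambda i:np.hypot(*(cc[i]-(c-[x0,y0])*S)))
    U=l==k; G=G&U
    off=np.array([x0,y0])
    def ms(p):
        m=np.zeros(U.shape,np.uint8); g=m.copy(); r=m.copy()
        for b in BX: cv2.fillConvexPoly(m,proj_h(cam,ci,p,b,off,z0),1,shift=4)
        cv2.fillConvexPoly(g,proj_h(cam,ci,p,BX[2],off,z0),1,shift=4)
        cv2.fillConvexPoly(r,proj_h(cam,ci,p,BX[1],off,z0),1,shift=4)
        return m>0,g>0
    def cost(p):
        m,g=ms(p); 
        return 1-(m&U).sum()/(m|U).sum()+.5*(1-(g&G).sum()/max(1,(g|G).sum()))
    best=None
    Wc=at(cam,np.array([x0,y0])+cc[k]/S,z0+.005,ci)
    inits=[p0[2]] if len(p0)>2 else [i*np.pi/6 for i in range(12)]
    for a in inits:
        q=np.array([Wc[0],Wc[1],a])
        r=minimize(cost,q,method='Nelder-Mead',options=dict(initial_simplex=[q,q+[.006,0,0],q+[0,.006,0],q+[0,0,.25]],xatol=1e-4,fatol=1e-4))
        if best is None or r.fun<best.fun: best=r
    return best.x,best.fun
E
python3 - <<'E'
from fit import *
np.set_printoptions(precision=4,suppress=True)
import pickle
ci=bot.camera_info('wrist'); im=cv2.cvtColor(cv2.imread('pics/w2.png'),cv2.COLOR_BGR2RGB)
t=cv2.cvtColor(cv2.imread('pics/top0.png'),cv2.COLOR_BGR2RGB);ct=bot.camera_info('top')
s=cv2.cvtColor(cv2.imread('pics/scene0.png'),cv2.COLOR_BGR2RGB);cs=bot.camera_info('scene')
for p in [(.5435,-.27),(.463,-.271),(.402,-.255)]:
    print('w',*fit('wrist',im,ci,p)); print('t',*fit('top',t,ct,p,R=25)); print('s',*fit('scene',s,cs,p,R=25))
E
```

```text
w [ 0.548  -0.2716  1.2852] 0.2283529762312001
t [ 0.5471 -0.2726  1.2942] 0.1938508001680676
s [ 0.5494 -0.2722  1.2822] 0.22015848157016304
w [ 0.4679 -0.2692  1.8914] 0.13367555631784483
t [ 0.4677 -0.2705  1.8843] 0.16340399583819326
s [ 0.4698 -0.27    1.8918] 0.21249791309160954
w [ 0.3963 -0.2558  5.0547] 0.10437622080183051
t [ 0.3963 -0.2567  5.0499] 0.1816991992535525
s [ 0.3982 -0.2565  5.0537] 0.2171566515196186
```

Emit:
{"name": "drive_tool", "arguments": {"series": [[30, 0.025, -0.025, -0.02, -0.1], [30, 0.025, -0.025, -0.03, -0.1], [30, 0.025, -0.02, -0.04, -0.1], [30, 0.004, -0.002, -0.04, 0], [30, 0, 0, -0.03, 0], [30, 0, 0, -0.02, 0], [30, 0, 0, 0, 0]]}}

```text
clock: 6.3
position: [0.5514, -0.264, 0.0485]
tool_rot: [-3.134, 0.036, 2.844]
force: [-0.0, 0.2, -0.1]
grip_width: 0.0252
```

Run:
```python
from fit import *
np.set_printoptions(precision=4,suppress=True)
o=bot.observe(); print(o['clock'],o['position'],o['tool_rot'])
ci=bot.camera_info('wrist');im=snap('wrist','w3')
print(proj('wrist',(.548,-.2716,.016),ci))
```

```text
6.3 [ 0.5514 -0.264   0.0485] [-3.1337  0.0365  2.8443]
[307.6683 273.8811]
```

View pics/w3.png

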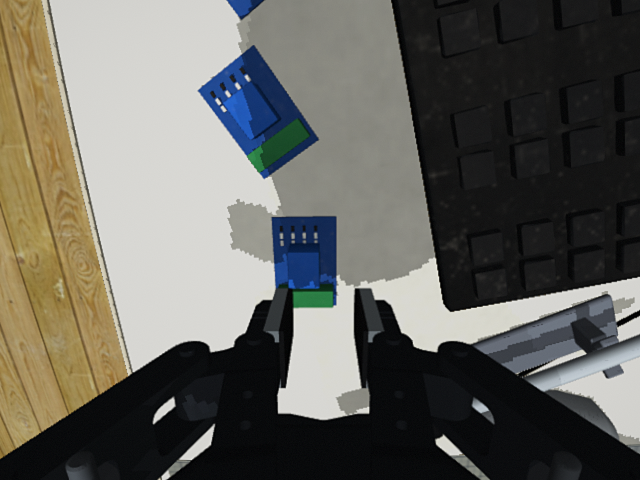

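Emit:
{"name": "drive_tool", "arguments": {"series": [[30, -0.005, -0.006, -0.01, 0.01], [30, 0, -0.001, -0.015, 0], [30, 0, 0, -0.012, 0], [30, 0, 0, -0.005, 0], [30, 0, 0, 0, 0]]}}

```text
clock: 6.85
position: [0.5485, -0.272, 0.0089]
tool_rot: [-3.133, 0.044, 2.855]
force: [-0.2, 0.5, 0.5]
grip_width: 0.0253
```

Emit:
{"name": "drive_tool", "arguments": {"series": [[30, -0.0025, 0.001, -0.004, 0], [0, 0, 0, -0.001, 0], [0, 0, 0, 0, 0], [0, 0, 0, 0, 0]], "newtons": 30}}

```text
clock: 7.25
position: [0.546, -0.2708, 0.0044]
tool_rot: [-3.133, 0.044, 2.855]
force: [0.0, -0.6, -1.1]
grip_width: 0.0152
```

Emit:
{"name": "drive_tool", "arguments": {"series": [[0, 0, 0, 0.04, 0], [0, 0, 0.01, 0.05, 0.05], [0, 0, 0.03, 0.02, 0.1], [0, 0, 0.05, 0, 0.1], [0, 0, 0.05, 0, 0], [0, 0, 0.05, 0, 0], [0, 0, 0.05, 0, 0], [0, -0.01, 0.03, 0, 0], [0, -0.01, 0.01, 0, 0]]}}

```text
clock: 8.15
position: [0.5248, 0.0152, 0.1204]
tool_rot: [-3.131, 0.05, 3.11]
force: [-0.1, -1.3, -1.2]
grip_width: 0.0154
```

Run:
```python
from fit import *
np.set_printoptions(precision=4,suppress=True)
o=bot.observe(); print(o['clock'],o['position'],o['tool_rot'],o['grip_width'])
ci=bot.camera_info('wrist');im=snap('wrist','w4'); print(np.array(ci['cam_to_world']))
import pickle; pickle.dump(ci,open('ci4.pkl','wb'))
```

```text
8.15 [0.5248 0.0152 0.1204] [-3.1314  0.0496  3.1098] 0.015393666190345219
[[ 0.0318  0.9425  0.3327  0.4447]
 [ 0.9994 -0.0266 -0.0201  0.0191]
 [-0.0101  0.3331 -0.9428  0.26  ]
 [ 0.      0.      0.      1.    ]]
```

View pics/w4.png

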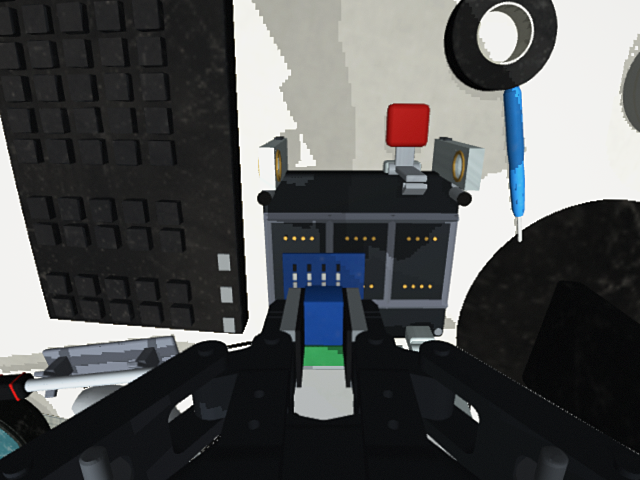

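Run:
```python
from h import *
im=cv2.imread('pics/w4.png'); cv2.imwrite('pics/w4a.png',cv2.resize(im[160:345,250:470],None,fx=3.5,fy=3.2,interpolation=cv2.INTER_CUBIC))
```

```text
(no output)
```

View pics/w4a.png

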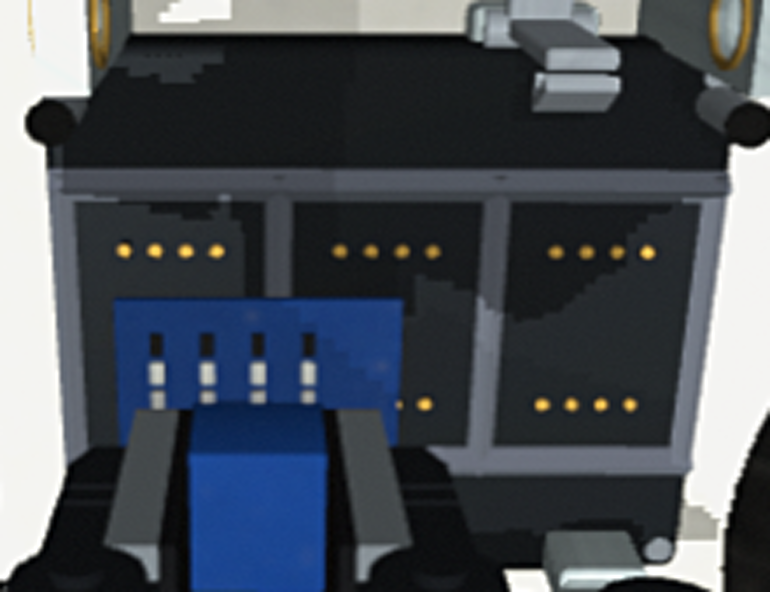

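Run:
```python
from h import *
import pickle
np.set_printoptions(precision=4,suppress=True)
ci=pickle.load(open('ci4.pkl','rb'))
f=lambda p:(p[0]/3.5+250,p[1]/3.2+160)
Q=[at('wrist',f(p),.02,ci) for p in [(510,203),(699,203),(495,445),(671,446)]]
print(np.array(Q),np.mean(Q,0)); 
print(np.array([at('wrist',f(p),.02,ci) for p in [(77,204),(266,204),(292,204),(483,204),(473,445)]]))
```

```text
[[0.5195 0.0633 0.02  ]
 [0.5205 0.1    0.02  ]
 [0.5769 0.0622 0.02  ]
 [0.5783 0.099  0.02  ]] [0.5488 0.0811 0.02  ]
[[ 0.5173 -0.0202  0.02  ]
 [ 0.5184  0.0163  0.02  ]
 [ 0.5185  0.0213  0.02  ]
 [ 0.5196  0.0581  0.02  ]
 [ 0.5768  0.0576  0.02  ]]
```

Run:
```python
from h import *
import pickle
np.set_printoptions(precision=4,suppress=True)
ci=pickle.load(open('ci4.pkl','rb'))
f=lambda p:(p[0]/3.5+250,p[1]/3.2+160)
for p in [(114,299),(404,298)]: print(at('wrist',f(p),.118,ci))
```

```text
[ 0.5006 -0.0008  0.118 ]
[0.5014 0.0333 0.118 ]
```

Emit:
{"name": "drive_tool", "arguments": {"series": [[0, 0.01, 0.03, 0, 0], [0, 0.009, 0.028, -0.02, 0], [0, 0.001, 0.004, -0.03, 0], [0, 0, 0, -0.015, 0], [0, 0, 0, 0, 0]]}}

```text
clock: 8.7
position: [0.5448, 0.0801, 0.0552]
tool_rot: [-3.131, 0.053, 3.111]
force: [0.2, -0.6, 0.4]
grip_width: 0.015
```

Emit:
{"name": "drive_tool", "arguments": {"series": [[0, 0.0015, 0, -0.014, 0], [0, 0, 0, -0.01, 0], [0, 0, 0, -0.004, 0], [0, 0, 0, 0, 0]]}}

```text
clock: 9.1
position: [0.5474, 0.0777, 0.027]
tool_rot: [-3.13, 0.054, 3.108]
force: [-0.7, 0.1, 0.1]
grip_width: 0.0151
```

Emit:
{"name": "drive_tool", "arguments": {"series": [[0, -0.0008, 0.0023, 0, 0], [0, 0, 0, -0.001, 0]]}}

```text
clock: 9.3
position: [0.5469, 0.0799, 0.0267]
tool_rot: [-3.13, 0.055, 3.107]
force: [-0.0, 0.4, -0.0]
grip_width: 0.0148
```

Emit:
{"name": "drive_tool", "arguments": {"series": [[0, 0, 0, -0.0015, 0], [27, 0, 0, 0, 0], [27, 0, 0, 0, 0], [27, 0, 0, 0.03, 0], [27, 0, 0, 0.05, 0], [27, 0, -0.01, 0.04, 0], [27, -0.02, -0.04, 0, 0], [27, -0.02, -0.04, 0, 0]]}}

```text
clock: 10.1
position: [0.5069, -0.0062, 0.1504]
tool_rot: [-3.133, 0.057, 3.116]
force: [0.1, -0.9, -0.7]
grip_width: 0.0228
```

Run:
```python
from fit import *
np.set_printoptions(precision=4,suppress=True)
o=bot.observe(); print(o['clock'],o['position'],o['tool_rot'],o['grip_width'])
ci=bot.camera_info('wrist');im=snap('wrist','w5')
print(fit('wrist',im,ci,(.5488,.0811),.02,R=60))
for p in [(.4679,-.2692,1.89),(.3963,-.2558,5.05)]: 
  try: print(fit('wrist',im,ci,p))
  except Exception as e: print(e)
```

```text
10.1 [ 0.5069 -0.0062  0.1504] [-3.133   0.0571  3.1161] 0.022783788665781703
(array([0.5493, 0.0804, 1.5328]), np.float64(0.22100968178929298))
(array([ 0.4674, -0.2732,  1.8805]), np.float64(0.30350936857693))
(array([ 0.4136, -0.2532,  5.0454]), np.float64(0.8800930138509756))
```

View pics/w5.png

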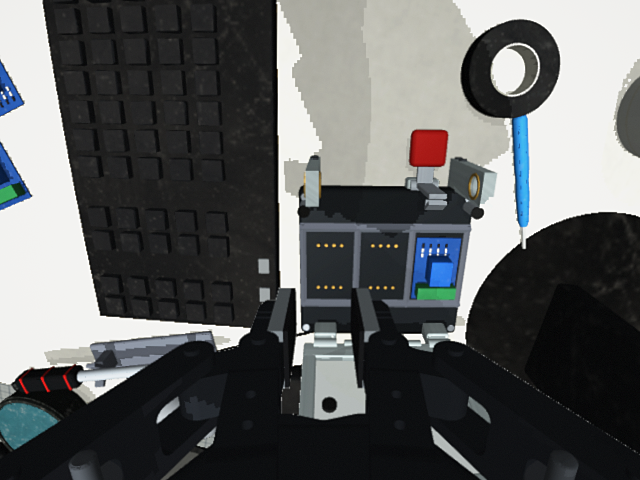

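Emit:
{"name": "drive_tool", "arguments": {"series": [[30, -0.005, -0.05, 0, 0.1], [30, -0.007, -0.05, 0, 0.1], [30, -0.007, -0.05, 0, 0.1], [30, -0.007, -0.05, 0, 0.05], [30, -0.008, -0.05, 0, 0], [30, -0.006, -0.015, -0.02, 0], [30, 0, 0, -0.03, 0], [30, 0, 0, 0, 0]]}}

```text
clock: 10.95
position: [0.4616, -0.2771, 0.1008]
tool_rot: [-3.125, 0.058, -2.812]
force: [0.3, 0.0, 0.9]
grip_width: 0.0256
```

```bash
cat > look.py <<'E'
from fit import *
import sys
np.set_printoptions(precision=4,suppress=True)
o=bot.observe(); print(o['clock'],o['position'],o['tool_rot'],o['grip_width'])
ci=bot.camera_info('wrist');im=snap('wrist',sys.argv[1])
for i in range(2,len(sys.argv),3):
    p=[float(v) for v in sys.argv[i:i+3]]
    x,f=fit('wrist',im,ci,p,R=110); a=x[2]
    g=x[:2]+.002*np.array([-np.sin(a),np.cos(a)])
    print(x,f,'grasp',g,'d',g-o['position'][:2],'yaw',(a+np.pi/2)%np.pi, 'cur',o['tool_rot'][2]%np.pi)
E
python3 look.py w6 .4679 -.2692 1.89
```

```text
10.95 [ 0.4616 -0.2771  0.1008] [-3.1252  0.0584 -2.8119] 0.025580080128399508
[ 0.4682 -0.2708  1.8838] 0.28516919883193453 grasp [ 0.4663 -0.2714] d [0.0047 0.0056] yaw 0.3129662343388162 cur 0.3297053748384182
```

View pics/w6.png

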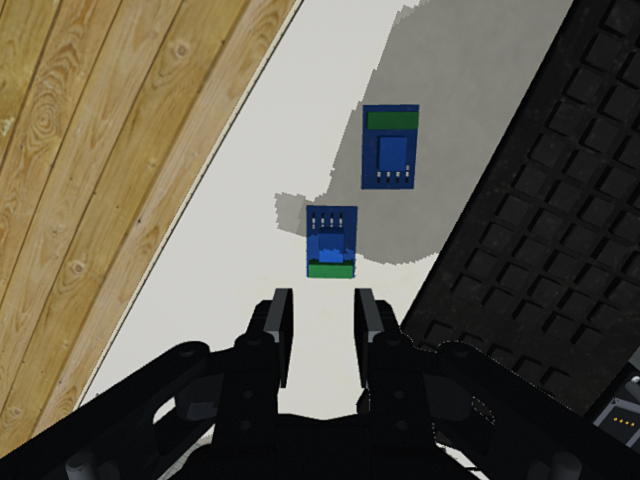

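Emit:
{"name": "drive_tool", "arguments": {"series": [[30, 0.003, 0.005, -0.03, -0.01], [30, 0, 0, -0.03, 0], [30, 0, 0, -0.02, 0], [30, 0, 0, 0, 0]]}}

```text
clock: 11.4
position: [0.4702, -0.2707, 0.0266]
tool_rot: [-3.118, 0.065, -2.818]
force: [-0.0, 0.3, 0.5]
grip_width: 0.0254
```

Emit:
{"name": "drive_tool", "arguments": {"series": [[30, -0.004, -0.0007, -0.01, 0], [30, -0.001, 0, -0.01, 0], [30, 0, 0, 0, 0]]}}

```text
clock: 11.7
position: [0.4671, -0.2716, 0.0092]
tool_rot: [-3.115, 0.068, -2.817]
force: [-1.1, -1.3, 0.4]
grip_width: 0.0255
```

Emit:
{"name": "drive_tool", "arguments": {"series": [[30, -0.001, 0, -0.0045, 0], [0, 0, 0, 0, 0], [0, 0, 0, 0, 0], [0, 0, 0, 0, 0], [0, 0, 0, 0.04, 0], [0, 0.005, 0.02, 0.05, -0.05], [0, 0.015, 0.04, 0.02, -0.15], [0, 0.02, 0.05, 0, -0.15], [0, 0.02, 0.05, 0, 0], [0, 0.02, 0.05, 0, 0], [0, 0, 0.045, 0, 0], [0, 0, 0, 0, 0]]}}

```text
clock: 12.9
position: [0.5418, -0.0236, 0.1192]
tool_rot: [-3.119, 0.074, 3.122]
force: [0.1, -0.3, 0.4]
grip_width: 0.015
```

```bash
python3 look.py w7
```

```text
12.9 [ 0.5418 -0.0236  0.1192] [-3.119   0.074   3.1222] 0.015004064100067037
```

View pics/w7.png

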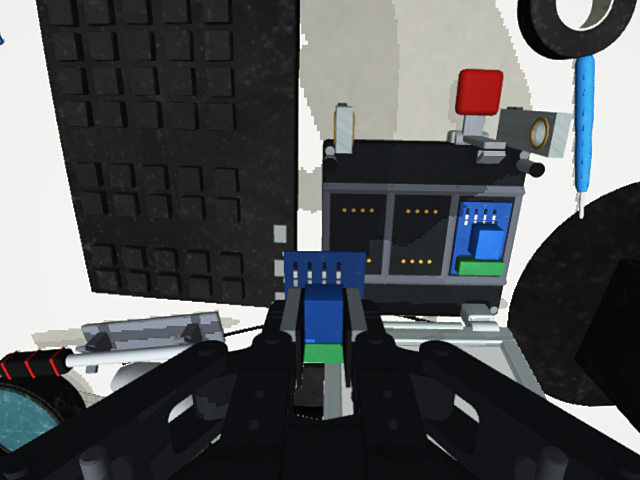

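Emit:
{"name": "drive_tool", "arguments": {"series": [[0, 0, 0.03, 0, -0.01], [0, 0, 0.03, -0.03, 0], [0, 0, 0, -0.03, 0], [0, 0, 0, -0.01, 0], [0, 0, 0, 0, 0]]}}

```text
clock: 13.45
position: [0.5425, 0.0303, 0.0482]
tool_rot: [-3.116, 0.075, 3.104]
force: [-1.0, 0.5, -0.4]
grip_width: 0.0152
```

Emit:
{"name": "drive_tool", "arguments": {"series": [[0, 0.002, 0.008, -0.004, 0.006], [0, 0, 0.001, -0.008, 0], [0, 0, 0, -0.006, 0], [0, 0, 0, 0, 0]]}}

```text
clock: 13.85
position: [0.5463, 0.0376, 0.0315]
tool_rot: [-3.115, 0.078, 3.107]
force: [0.1, 0.2, 0.3]
grip_width: 0.0147
```

Emit:
{"name": "drive_tool", "arguments": {"series": [[0, -0.001, 0.001, -0.003, 0.003], [0, -0.0005, 0, -0.002, 0], [0, 0, 0, -0.001, 0]]}}

```text
clock: 14.15
position: [0.545, 0.0383, 0.0256]
tool_rot: [-3.115, 0.079, 3.11]
force: [0.0, 1.1, -0.1]
grip_width: 0.0152
```

Emit:
{"name": "drive_tool", "arguments": {"series": [[0, 0, 0, -0.0008, 0], [24, 0, 0, 0, 0], [24, 0, 0, 0, 0], [24, 0, 0, 0.02, 0], [24, 0, 0, 0.05, 0], [24, 0, -0.01, 0.05, 0], [24, -0.02, -0.04, 0, 0]]}}

```text
clock: 14.85
position: [0.5253, -0.0071, 0.1484]
tool_rot: [-3.118, 0.078, 3.118]
force: [1.6, -1.4, -0.9]
grip_width: 0.0204
```

```bash
cat > nest.py <<'E'
from fit import *
import sys
np.set_printoptions(precision=4,suppress=True)
o=bot.observe(); print(o['clock'],o['position'],o['tool_rot'],o['grip_width'])
ci=bot.camera_info('wrist');im=snap('wrist',sys.argv[1])
for p in [(.5488,.0811),(.5475,.0391),(.546,-.003)]:
    try: print(fit('wrist',im,ci,p,.02,R=60))
    except Exception as e: print(e)
E
python3 nest.py w8
```

```text
14.85 [ 0.5253 -0.0071  0.1484] [-3.1178  0.0784  3.1178] 0.020355112851501028
(array([0.5493, 0.0804, 1.5337]), np.float64(0.19602885983078522))
(array([0.5467, 0.0384, 1.5273]), np.float64(0.190080950810411))
(array([0.5465, 0.0385, 1.5546]), np.float64(0.19055162198262499))
```

View pics/w8.png

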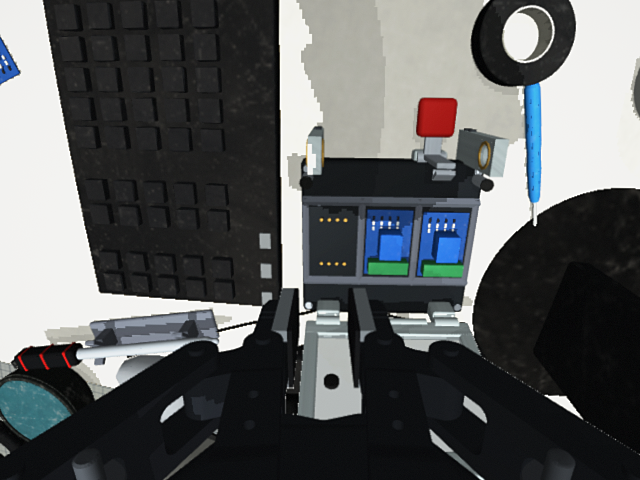

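Emit:
{"name": "drive_tool", "arguments": {"series": [[30, -0.02, -0.045, 0, 0.1], [30, -0.025, -0.04, 0, 0.1], [30, -0.025, -0.04, 0, 0.1], [30, -0.025, -0.04, 0, 0.06], [30, -0.025, -0.04, 0, 0], [30, -0.015, -0.03, -0.02, 0], [30, 0, 0, -0.03, 0], [30, 0, 0, 0, 0]]}}

```text
clock: 15.7
position: [0.3797, -0.2534, 0.0937]
tool_rot: [-3.111, 0.072, -2.81]
force: [-0.0, 1.6, 0.9]
grip_width: 0.0257
```

```bash
python3 look.py w9 .3963 -.2558 5.05
```

```text
15.7 [ 0.3797 -0.2534  0.0937] [-3.1108  0.0718 -2.8104] 0.025682848347012326
[ 0.3967 -0.2574  5.0602] 0.2718106604431793 grasp [ 0.3986 -0.2567] d [ 0.0189 -0.0033] yaw 0.34785400514338605 cur 0.33123876122404194
```

View pics/w9.png

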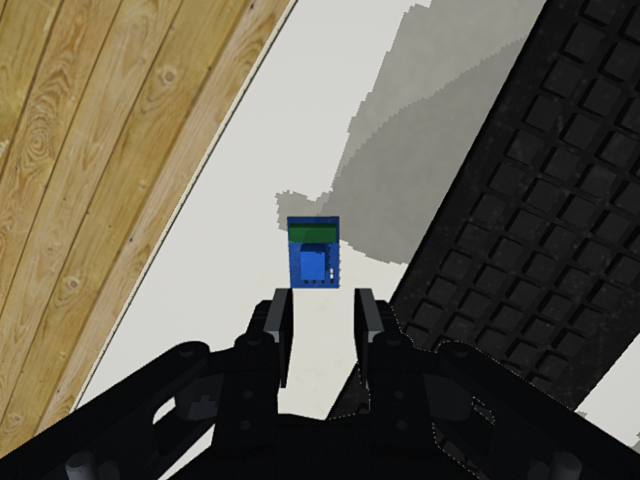

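Emit:
{"name": "drive_tool", "arguments": {"series": [[30, 0.015, -0.003, -0.03, 0.015], [30, 0, 0, -0.03, 0], [30, 0, 0, -0.012, 0], [30, 0, 0, 0, 0]]}}

```text
clock: 16.15
position: [0.4006, -0.2555, 0.0258]
tool_rot: [-3.105, 0.076, -2.79]
force: [-0.2, 0.1, 0.7]
grip_width: 0.0256
```

Emit:
{"name": "drive_tool", "arguments": {"series": [[30, -0.003, -0.001, -0.01, -0.004], [30, -0.001, 0, -0.008, 0], [30, 0, 0, 0, 0]]}}

```text
clock: 16.45
position: [0.3983, -0.2564, 0.0094]
tool_rot: [-3.102, 0.078, -2.792]
force: [0.1, 0.5, -0.1]
grip_width: 0.0258
```

Emit:
{"name": "drive_tool", "arguments": {"series": [[30, 0, 0, -0.0047, 0], [0, 0, 0, 0, 0], [0, 0, 0, 0, 0], [0, 0, 0, 0, 0], [0, 0, 0, 0.04, 0], [0, 0.01, 0.02, 0.05, -0.08], [0, 0.025, 0.045, 0.02, -0.15], [0, 0.025, 0.045, 0, -0.15], [0, 0.025, 0.045, 0, 0], [0, 0.025, 0.045, 0, 0], [0, 0.01, 0.02, 0, 0], [0, 0, 0, 0, 0]]}}

```text
clock: 17.65
position: [0.5131, -0.0439, 0.1166]
tool_rot: [-3.107, 0.083, 3.121]
force: [0.1, -0.6, -0.3]
grip_width: 0.0152
```

```bash
python3 look.py w10
```

```text
17.65 [ 0.5131 -0.0439  0.1166] [-3.1065  0.0829  3.1205] 0.015210204454359874
```

View pics/w10.png

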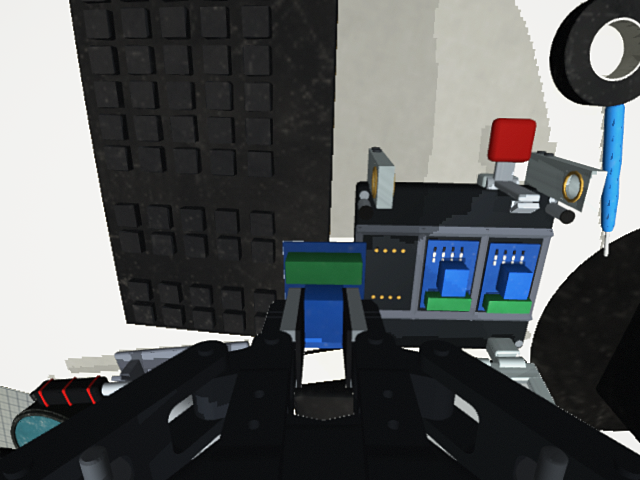

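Run:
```python
from h import *
np.set_printoptions(precision=4,suppress=True)
for p in [(283.5,241.5),(366.5,243)]: print(at('wrist',p,.1143))
```

```text
[ 0.4829 -0.0608  0.1143]
[ 0.4839 -0.0273  0.1143]
```

Emit:
{"name": "drive_tool", "arguments": {"series": [[0, 0.015, 0.022, 0, -0.008], [0, 0.013, 0.02, -0.03, 0], [0, 0, 0, -0.03, 0], [0, 0, 0, -0.012, 0], [0, 0, 0, 0, 0]]}}

```text
clock: 18.2
position: [0.5397, -0.009, 0.043]
tool_rot: [-3.103, 0.082, 3.104]
force: [-0.3, -0.7, -0.6]
grip_width: 0.015
```

Emit:
{"name": "drive_tool", "arguments": {"series": [[0, 0.008, 0.006, -0.003, 0.006], [0, 0, 0, -0.006, 0], [0, 0, 0, -0.004, 0], [0, 0, 0, 0, 0]]}}

```text
clock: 18.6
position: [0.5493, -0.005, 0.0319]
tool_rot: [-3.102, 0.085, 3.107]
force: [-0.4, 0.2, -0.2]
grip_width: 0.0155
```

Emit:
{"name": "drive_tool", "arguments": {"series": [[0, 0, 0.0022, -0.003, 0.003], [0, -0.001, 0, -0.002, 0], [0, 0, 0, -0.001, 0]]}}

```text
clock: 18.9
position: [0.5484, -0.003, 0.0262]
tool_rot: [-3.102, 0.086, 3.11]
force: [0.1, 0.0, -0.4]
grip_width: 0.0152
```

Emit:
{"name": "drive_tool", "arguments": {"series": [[0, 0, 0, -0.0012, 0], [24, 0, 0, 0, 0], [24, 0, 0, 0, 0], [24, 0, 0, 0.02, 0], [24, 0, 0, 0.05, 0], [24, 0, -0.01, 0.05, 0], [24, -0.025, -0.03, 0, 0]]}}

```text
clock: 19.6
position: [0.5238, -0.039, 0.1481]
tool_rot: [-3.105, 0.084, 3.117]
force: [1.1, -1.1, -1.1]
grip_width: 0.0203
```

```bash
python3 nest.py w11; python3 -c "
import cv2;im=cv2.imread('pics/w11.png');cv2.imwrite('pics/w11a.png',cv2.resize(im[150:330,280:520],None,fx=3,fy=3))"
```

```text
19.6 [ 0.5238 -0.039   0.1481] [-3.1046  0.0842  3.1171] 0.020297977066808557
(array([0.5493, 0.0805, 1.5346]), np.float64(0.2068224975371869))
(array([0.5466, 0.0387, 1.5287]), np.float64(0.19162745289213334))
(array([ 0.5462, -0.0026,  4.6815]), np.float64(0.16590107309777136))
```

View pics/w11a.png

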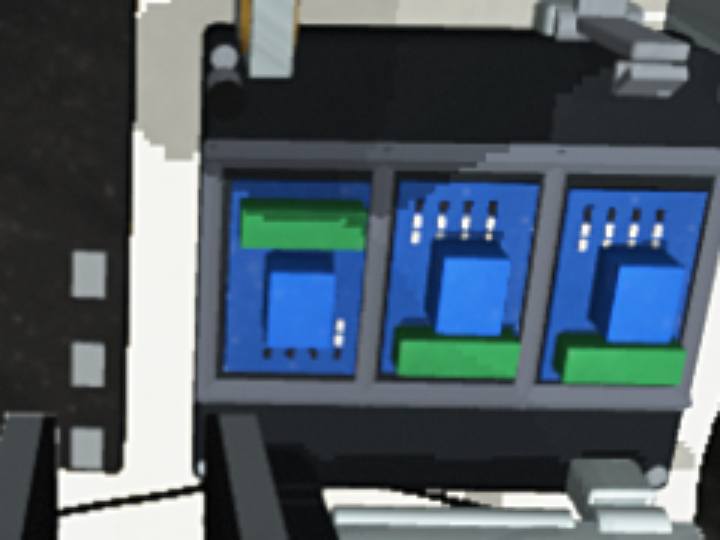

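Emit:
{"name": "drive_tool", "arguments": {"series": [[0, 0, 0, 0.04, 0], [0, 0, 0.01, 0.035, 0], [0, 0.03, 0.01, 0, 0], [0, 0.04, 0.01, 0, 0], [0, 0.04, 0.01, 0, 0], [0, 0.03, 0, 0, 0], [0, 0.005, 0, -0.02, 0], [0, 0, 0, 0, 0]]}}

```text
clock: 20.45
position: [0.6639, -0.0093, 0.2018]
tool_rot: [-3.095, 0.074, 3.104]
force: [-0.3, -0.7, -0.7]
grip_width: 0.0001
```

Run:
```python
from h import *
o=bot.observe();print(o['position'],o['tool_rot'],o['qpos'])
snap('scene','s4');snap('top','t4')
im=cv2.imread('pics/s4.png'); cv2.imwrite('pics/s4a.png',cv2.resize(im[80:300,180:480],None,fx=2.6,fy=2.6))
```

```text
[ 0.6639493  -0.0092777   0.20181488] [-3.09504798  0.074347    3.10390261] [ 0.31245626  0.64932519 -0.65041163  1.56379102  0.51757975  1.03272545
  1.04097135]
```

View pics/s4a.png

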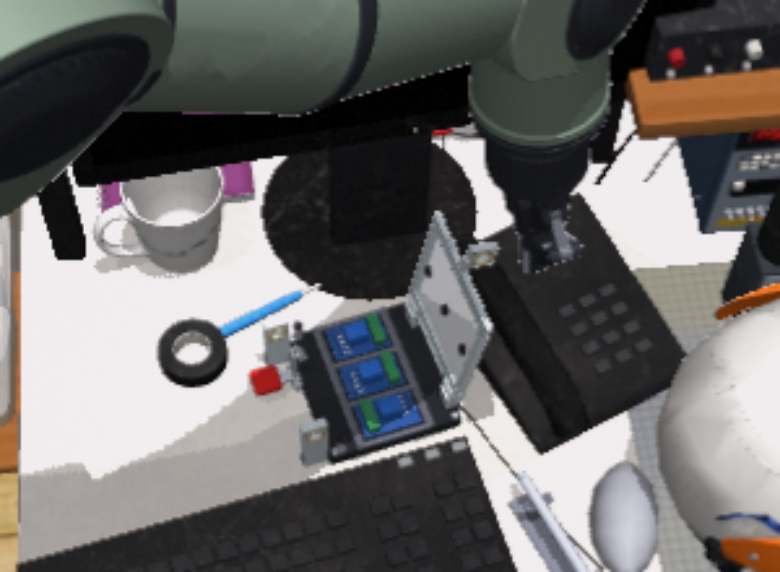

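View pics/t4.png

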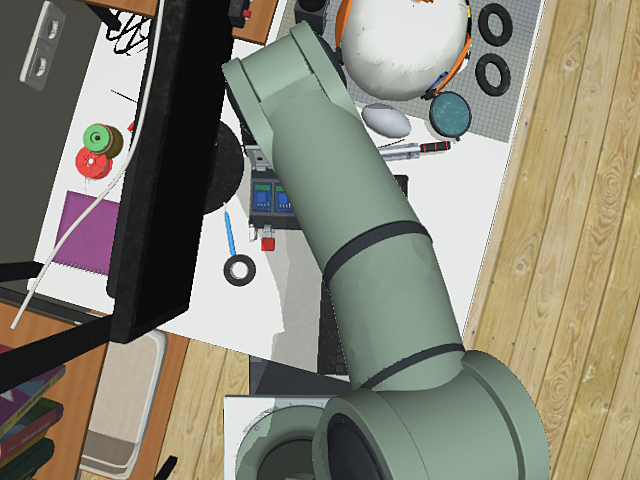

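Emit:
{"name": "drive_tool", "arguments": {"series": [[0, 0.008, 0.005, -0.03, 0], [0, 0, 0, -0.03, 0], [0, 0, 0, -0.013, 0], [0, 0, 0, 0, 0], [0, -0.015, 0, 0, 0], [0, -0.02, 0, 0, 0], [0, 0, 0, 0, 0]]}}

```text
clock: 21.25
position: [0.6371, -0.0054, 0.1396]
tool_rot: [-3.094, 0.087, 3.102]
force: [1.3, -0.4, 0.2]
grip_width: 0.0
```

Emit:
{"name": "drive_tool", "arguments": {"series": [[0, -0.02, 0, -0.008, 0], [0, -0.02, 0, -0.004, 0], [0, -0.02, 0, 0, 0], [0, -0.018, 0, -0.008, 0], [0, 0, 0, 0, 0]]}}

```text
clock: 21.75
position: [0.5629, -0.0062, 0.1282]
tool_rot: [-3.093, 0.101, 3.1]
force: [0.4, -0.2, 1.1]
grip_width: 0.0
```

Run:
```python
from h import *
snap('scene','s5')
im=cv2.imread('pics/s5.png'); cv2.imwrite('pics/s5a.png',cv2.resize(im[80:300,180:480],None,fx=2.6,fy=2.6))
```

```text
(no output)
```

View pics/s5a.png

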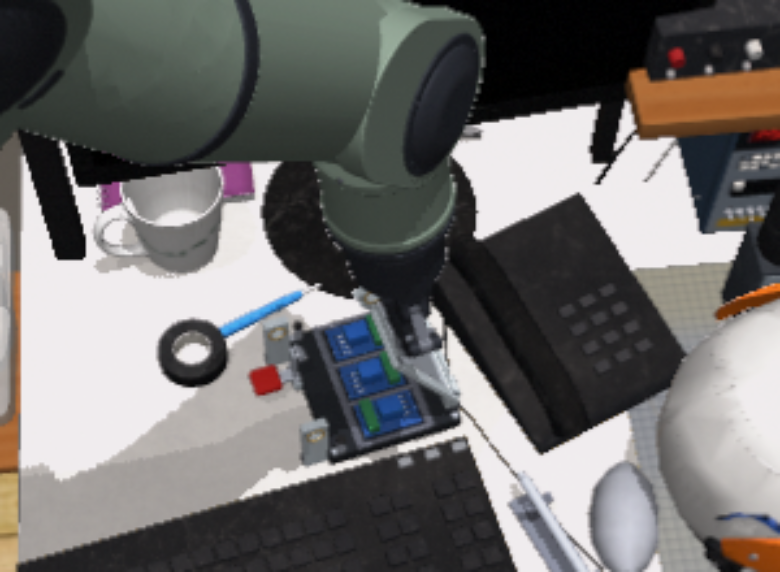

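Emit:
{"name": "drive_tool", "arguments": {"series": [[0, -0.012, 0, -0.012, 0], [0, -0.014, 0, -0.018, 0], [0, -0.01, 0, -0.018, 0], [0, -0.008, 0, -0.015, 0], [0, 0, 0, 0, 0]]}}

```text
clock: 22.3
position: [0.5289, -0.0058, 0.0704]
tool_rot: [-3.094, 0.117, 3.098]
force: [-0.2, -0.3, 1.9]
grip_width: -0.0002
```

Emit:
{"name": "drive_tool", "arguments": {"series": [[0, -0.012, 0, -0.006, 0], [0, -0.006, 0, -0.006, 0], [0, 0, 0, -0.006, 0], [0, 0, 0, -0.004, 0], [0, 0, 0, 0, 0]]}}

```text
clock: 22.8
position: [0.5174, -0.0056, 0.0518]
tool_rot: [-3.093, 0.125, 3.097]
force: [-2.0, -1.0, 2.2]
grip_width: -0.0
```

Emit:
{"name": "drive_tool", "arguments": {"series": [[0, -0.003, 0, -0.004, 0], [0, -0.002, 0, -0.003, 0], [0, 0, 0, -0.003, 0], [0, 0, 0, -0.003, 0]]}}

```text
clock: 23.2
position: [0.5159, -0.0059, 0.0429]
tool_rot: [-3.089, 0.131, 3.097]
force: [-45.7, 1.5, 122.2]
grip_width: -0.0005
```

Emit:
{"name": "drive_tool", "arguments": {"series": [[0, 0, 0, 0.003, 0]]}}

```text
clock: 23.3
position: [0.516, -0.0056, 0.0471]
tool_rot: [-3.088, 0.132, 3.097]
force: [1.1, -0.1, 0.1]
grip_width: 0.0003
```

Emit:
{"name": "drive_tool", "arguments": {"series": [[0, 0, 0, 0.04, 0], [0, 0, -0.02, 0.05, 0], [0, 0, -0.05, 0.03, 0], [0, -0.01, -0.05, 0, 0], [0, -0.02, -0.02, 0, 0], [0, 0, 0, 0, 0]]}}

```text
clock: 23.9
position: [0.4866, -0.1426, 0.1677]
tool_rot: [-3.087, 0.134, 3.102]
force: [-0.5, -0.3, 0.1]
grip_width: 0.0002
```

```bash
python3 look.py w12
python3 - <<'E'
from h import *
snap('scene','s6')
im=cv2.imread('pics/s6.png'); cv2.imwrite('pics/s6a.png',cv2.resize(im[140:340,200:460],None,fx=3,fy=3))
E
```

```text
23.9 [ 0.4866 -0.1426  0.1677] [-3.087   0.1341  3.1023] 0.0001589502618829236
```

View pics/w12.png

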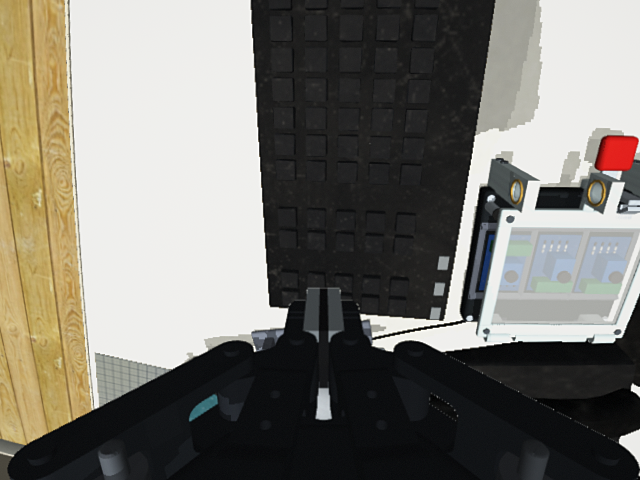

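View pics/s6a.png

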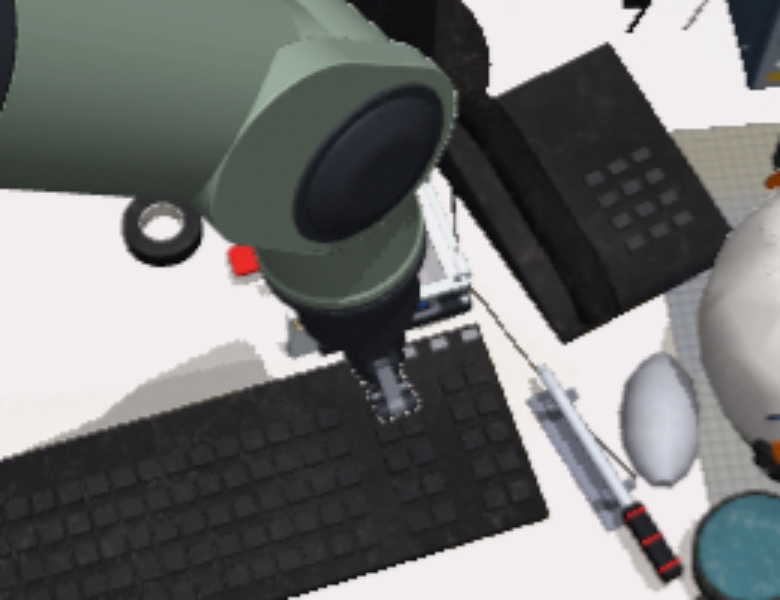

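Emit:
{"name": "drive_tool", "arguments": {"series": [[0, 0.01, -0.01, 0, -0.145], [20, 0.02, -0.01, 0, -0.145], [40, 0.02, -0.01, 0, -0.145], [40, 0.02, -0.01, 0, -0.145], [40, 0.02, -0.01, 0, -0.145], [40, 0.02, -0.01, 0, -0.145], [40, 0.02, -0.01, 0, -0.145], [40, 0.015, -0.01, 0, -0.145], [40, 0.01, -0.01, 0, -0.145], [40, 0, 0, 0, -0.1], [40, 0, 0, 0, 0]]}}

```text
clock: 25.1
position: [0.6593, -0.2137, 0.1635]
tool_rot: [-3.089, 0.133, 1.667]
force: [-0.9, 0.9, 0.5]
grip_width: 0.0343
```

```bash
python3 look.py w13; python3 -c "
from h import *
print(bot.observe()['qpos'])"
```

```text
25.1 [ 0.6593 -0.2137  0.1635] [-3.0889  0.1332  1.6667] 0.03433088537726821
[ 0.30571578  0.7105794  -0.24041238  1.45555142  0.34638954  1.04038038
  0.03234835]
```

View pics/w13.png

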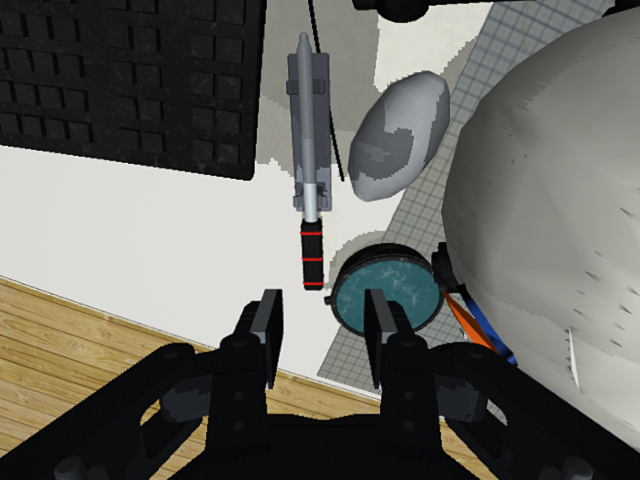

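Run:
```python
from h import *
np.set_printoptions(precision=4,suppress=True)
print(tri(('top',(450,115)),('wrist',(388,290))), tri(('top',(450,115)),('scene',(452,321))))
for z in (.02,.04,.05): print(z,at('wrist',(331,297),z),at('wrist',(386,244),z),at('wrist',(442,290),z),at('wrist',(386,335),z))
im=cv2.imread('pics/w13.png'); cv2.imwrite('pics/w13a.png',cv2.resize(im[20:350,250:450],None,fx=2.4,fy=1.8,interpolation=cv2.INTER_CUBIC))
```

```text
(array([ 0.7138, -0.2896,  0.0184]), [np.float64(0.0009391528813328658), np.float64(0.0009391528813327501)]) (array([ 0.711 , -0.2855,  0.0425]), [np.float64(0.003108603858419569), np.float64(0.003108603858419509)])
0.02 [ 0.6664 -0.302   0.02  ] [ 0.7056 -0.2457  0.02  ] [ 0.7602 -0.2831  0.02  ] [ 0.7207 -0.3366  0.02  ]
0.04 [ 0.6657 -0.2889  0.04  ] [ 0.7021 -0.2368  0.04  ] [ 0.7527 -0.2714  0.04  ] [ 0.7161 -0.3211  0.04  ]
0.05 [ 0.6654 -0.2824  0.05  ] [ 0.7004 -0.2323  0.05  ] [ 0.749  -0.2656  0.05  ] [ 0.7138 -0.3133  0.05  ]
```

View pics/w13a.png

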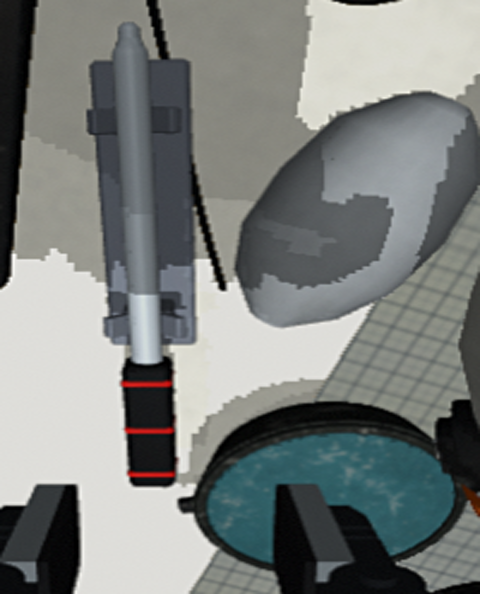

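Run:
```python
from h import *
np.set_printoptions(precision=4,suppress=True)
f=lambda p:(p[0]/2.4+250,p[1]/1.8+20)
for n,p in dict(tip=(129,24),sh=(147.5,362),end=(152,485)).items(): print(n,at('wrist',f(p),.03))
print(at('wrist',f((147,362)),.038),at('wrist',f((151,485)),.038))
```

```text
tip [ 0.6288 -0.1008  0.03  ]
sh [ 0.6441 -0.2287  0.03  ]
end [ 0.6506 -0.2899  0.03  ]
[ 0.6444 -0.2255  0.038 ] [ 0.6505 -0.2849  0.038 ]
```

Emit:
{"name": "drive_tool", "arguments": {"series": [[28, -0.012, -0.025, -0.03, 0.015], [28, -0.002, -0.003, -0.04, 0], [28, 0, 0, -0.025, 0], [28, 0, 0, 0, 0]]}}

```text
clock: 25.55
position: [0.6463, -0.238, 0.0664]
tool_rot: [-3.091, 0.132, 1.706]
force: [0.2, -0.1, -0.1]
grip_width: 0.0237
```

```bash
python3 look.py w14
```

```text
25.55 [ 0.6463 -0.238   0.0664] [-3.0912  0.1324  1.706 ] 0.023747531415860047
```

View pics/w14.png

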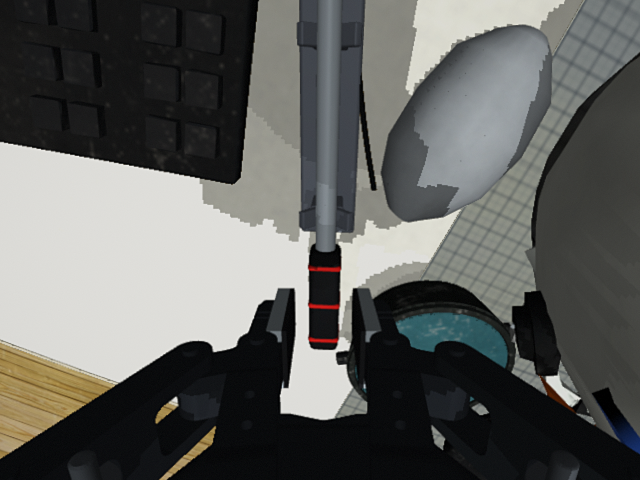

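Emit:
{"name": "drive_tool", "arguments": {"series": [[28, 0, -0.004, -0.02, -0.02], [28, 0, 0, -0.015, 0], [28, 0, 0, -0.01, 0], [28, 0, 0, 0, 0]]}}

```text
clock: 26.0
position: [0.6505, -0.2404, 0.0272]
tool_rot: [-3.099, 0.134, 1.692]
force: [-0.2, -0.2, 0.5]
grip_width: 0.0241
```

Emit:
{"name": "drive_tool", "arguments": {"series": [[28, -0.0047, -0.0025, 0, -0.01], [28, 0, 0, -0.008, 0], [28, 0, 0, 0, 0]]}}

```text
clock: 26.3
position: [0.6467, -0.2427, 0.0208]
tool_rot: [-3.102, 0.135, 1.682]
force: [-0.5, -0.8, 0.2]
grip_width: 0.0241
```

Emit:
{"name": "drive_tool", "arguments": {"series": [[28, -0.001, 0, -0.008, 0], [28, -0.0005, 0, 0, 0], [0, 0, 0, 0, 0], [0, 0, 0, 0, 0], [0, 0, 0, 0, 0], [0, 0, 0, 0, 0]], "newtons": 60}}

```text
clock: 26.9
position: [0.6451, -0.243, 0.0131]
tool_rot: [-3.102, 0.135, 1.682]
force: [-0.4, 0.4, -0.3]
grip_width: 0.0149
```

Emit:
{"name": "drive_tool", "arguments": {"series": [[0, 0, 0, 0.02, 0], [0, 0, 0, 0.04, 0], [0, -0.01, 0.01, 0.03, -0.04], [0, -0.03, 0.01, 0, -0.05], [0, -0.03, 0.01, 0, -0.05], [0, -0.03, 0.01, 0, 0], [0, -0.03, 0.01, 0, 0], [0, -0.03, 0.005, 0, 0], [0, 0, 0, 0, 0]]}}

```text
clock: 27.8
position: [0.4791, -0.1855, 0.1057]
tool_rot: [-3.104, 0.134, 1.536]
force: [0.1, -0.8, -0.3]
grip_width: 0.0148
```

```bash
python3 look.py w15
python3 - <<'E'
from h import *
import pickle
pickle.dump(bot.camera_info('wrist'),open('ci15.pkl','wb'))
snap('scene','s7')
im=cv2.imread('pics/s7.png'); cv2.imwrite('pics/s7a.png',cv2.resize(im[140:340,200:460],None,fx=3,fy=3))
E
```

```text
27.8 [ 0.4791 -0.1855  0.1057] [-3.1041  0.1339  1.5363] 0.014751857635484058
```

View pics/w15.png

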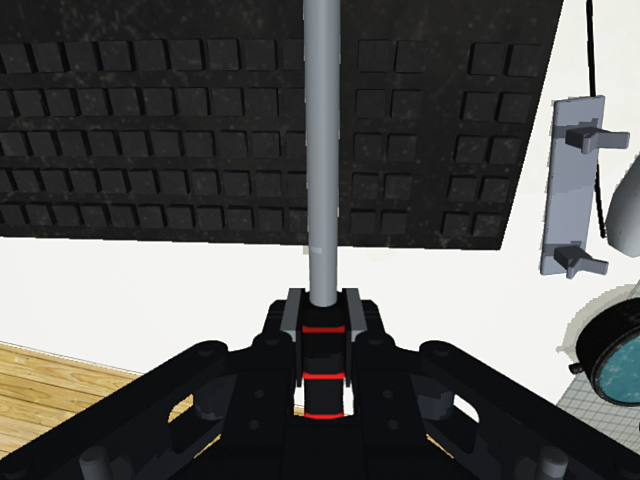

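View pics/s7a.png

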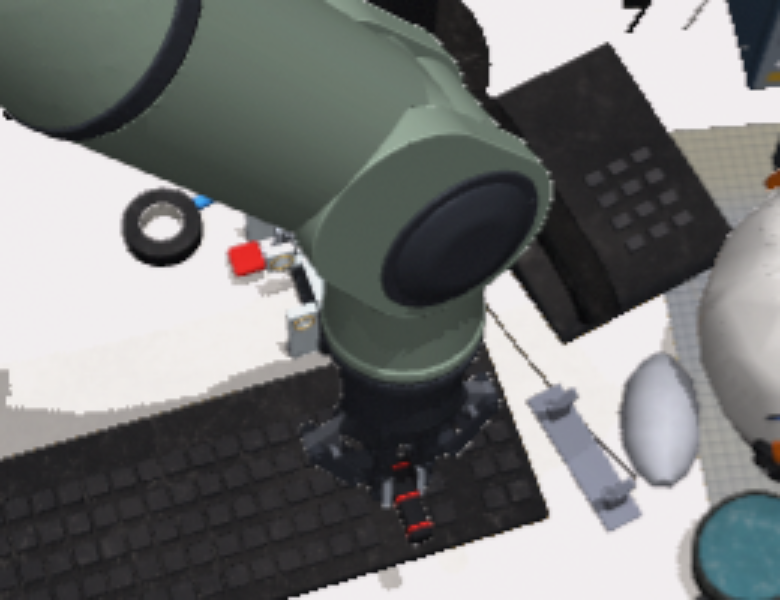

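Run:
```python
from h import *
import pickle
np.set_printoptions(precision=4,suppress=True)
ci=pickle.load(open('ci15.pkl','rb'))
im=cv2.cvtColor(cv2.imread('pics/w15.png'),cv2.COLOR_BGR2GRAY).astype(int)
for r in (20,100,180,260): print(r, im[r,296:350:1].tolist())
snap('top','t5'); im=cv2.imread('pics/t5.png'); cv2.imwrite('pics/t5a.png',cv2.resize(im[130:300,220:470],None,fx=3.2,fy=3.2,interpolation=cv2.INTER_CUBIC))
```

```text
20 [29, 29, 28, 28, 28, 26, 25, 40, 90, 99, 108, 113, 118, 120, 125, 128, 131, 132, 134, 136, 138, 142, 145, 147, 150, 153, 153, 152, 148, 145, 140, 137, 133, 129, 129, 129, 125, 122, 120, 113, 111, 102, 96, 89, 52, 29, 30, 33, 32, 33, 32, 33, 32, 31]
100 [33, 35, 35, 34, 35, 34, 34, 34, 70, 129, 98, 102, 112, 116, 122, 125, 130, 132, 134, 135, 138, 141, 144, 145, 149, 150, 153, 151, 150, 146, 141, 137, 136, 132, 129, 128, 127, 122, 118, 113, 107, 101, 91, 62, 29, 28, 30, 29, 31, 32, 29, 31, 29, 30]
180 [35, 35, 36, 35, 36, 35, 35, 37, 35, 36, 68, 105, 101, 108, 116, 121, 126, 129, 132, 135, 137, 139, 143, 144, 145, 146, 149, 150, 149, 145, 143, 138, 134, 133, 130, 128, 125, 120, 116, 110, 103, 92, 68, 34, 32, 33, 32, 34, 33, 32, 32, 32, 34, 36]
260 [244, 243, 244, 244, 244, 244, 244, 244, 244, 244, 245, 249, 239, 126, 96, 110, 118, 123, 129, 132, 135, 136, 140, 141, 144, 146, 147, 148, 148, 146, 142, 137, 134, 132, 130, 127, 121, 119, 109, 97, 90, 192, 253, 247, 244, 244, 244, 244, 245, 244, 244, 244, 244, 244]
```

View pics/t5a.png

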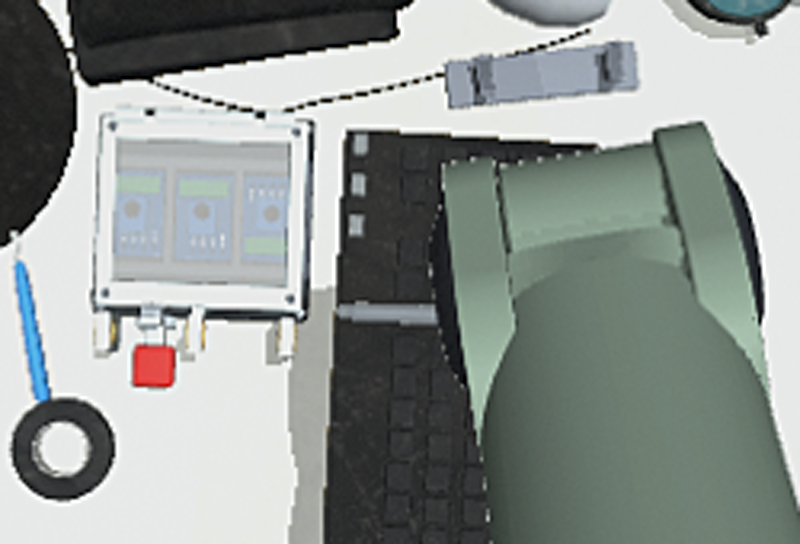

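```bash
cat > rodw.py <<'E'
from h import *
np.set_printoptions(precision=4,suppress=True)
def edges(g,r,c0=322):
    row=g[r].astype(float); d=np.abs(np.diff(np.convolve(row,[.25,.5,.25],'same')))
    # search outward for strongest edge
    L=max(range(c0-30,c0-8),key=lambda i:d[i]); R=max(range(c0+8,c0+30),key=lambda i:d[i])
    def sub(i): w=d[i-1:i+2]; return i+.5+(w[2]-w[0])/(w.sum()) if w.sum() else i+.5
    return sub(L),sub(R)
def rodpts(im,ci,zr):
    g=cv2.cvtColor(im,cv2.COLOR_RGB2GRAY); P=[]
    for r in range(10,260,10):
        a,b=edges(g,r); oa,da=ray('wrist',(a,r),ci); ob,db=ray('wrist',(b,r),ci)
        P.append(( (a+b)/2,r,b-a))
    return np.array(P)
if __name__=='__main__':
    import pickle,sys
    ci=bot.camera_info('wrist'); im=snap('wrist',sys.argv[1]); o=bot.observe(); print(o['position'],o['tool_rot'])
    P=rodpts(im,ci,0); zr=o['position'][2]+.017
    W=np.array([at('wrist',p[:2],zr,ci) for p in P])
    # depth from width: 10mm
    T=np.array(ci['cam_to_world']); D=[]
    for c,r,w in P:
        oo,d=ray('wrist',(c,r),ci)
        wa=ray('wrist',(c-w/2,r),ci)[1];wb=ray('wrist',(c+w/2,r),ci)[1]
        s=.010/np.linalg.norm(wb-wa)*np.sqrt(1); D.append(oo+d*s)
    D=np.array(D)
    ok=(P[:,2]>20)&(P[:,2]<45)
    print(P[::6]); 
    k=np.polyfit(W[ok,1],W[ok,0],1); print('x(y) slope',k[0],'-> yaw',-np.arctan(k[0]),'x at y=TCP',np.polyval(k,o['position'][1]))
    kz=np.polyfit(D[ok,1],D[ok,2],1); print('z(y) slope from width',kz,'z at tcp',np.polyval(kz,o['position'][1]))
E
python3 rodw.py w16
python3 - <<'E'
from h import *
np.set_printoptions(precision=4,suppress=True)
f=lambda p:(p[0]/3.2+220,p[1]/3.2+130)
for p in [(338,311),(430,314)]: print(at('top',f(p),.1227))
for n,p in dict(R=(287,330),M=(198,325),L=(104,330)).items(): print(n,at('top',f(p),.066))
im=cv2.imread('pics/t5.png'); cv2.imwrite('pics/t5b.png',cv2.resize(im[215:250,240:360],None,fx=6.5,fy=6.5,interpolation=cv2.INTER_CUBIC))
E
```

```text
[ 0.4833 -0.1858  0.1056] [-3.1072  0.1336  1.5362]
[[320.9943  10.      37.1189]
 [321.5787  70.      34.1372]
 [322.4005 130.      34.2835]
 [322.861  190.      30.9911]
 [322.4807 250.      28.5753]]
x(y) slope 0.033982034329126526 -> yaw -0.0339689628087697 x at y=TCP 0.483404397411742
z(y) slope from width [0.023 0.126] z at tcp 0.12173779781373639
[ 0.4874 -0.042   0.1227]
[ 0.4859 -0.0933  0.1227]
R [ 0.4772 -0.0128  0.066 ]
M [0.4799 0.0393 0.066 ]
L [0.4767 0.0945 0.066 ]
```

View pics/t5b.png

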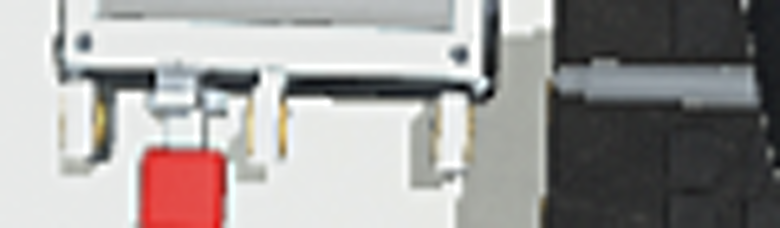

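Run:
```python
from h import *
np.set_printoptions(precision=4,suppress=True)
f=lambda p:(p[0]/6.5+240-.4,p[1]/6.5+215-.4)
for n,p in dict(R=(455,132),M=(269,115),L=(81,121)).items(): print(n,at('top',f(p),.066))
for n,p in dict(R0=(455,92),R1=(455,173)).items(): print(n,at('top',f(p),.066))
for n,p in dict(tip=(554,78),a=(620,82),b=(740,85)).items(): print(n,at('top',f(p),.1227))
o=bot.observe(); print(o['position'],o['tool_rot'])
```

```text
R [ 0.4738 -0.0127  0.066 ]
M [0.4785 0.041  0.066 ]
L [0.4765 0.0954 0.066 ]
R0 [ 0.4854 -0.0126  0.066 ]
R1 [ 0.462  -0.0127  0.066 ]
tip [ 0.4884 -0.0406  0.1227]
a [ 0.4874 -0.0587  0.1227]
b [ 0.4867 -0.0917  0.1227]
[ 0.4833 -0.1858  0.1056] [-3.1072  0.1336  1.5362]
```

Emit:
{"name": "drive_tool", "arguments": {"series": [[0, -0.014, 0, -0.02, 0], [0, -0.005, 0, -0.025, 0], [0, 0, 0, -0.012, 0], [0, 0, 0, -0.005, 0], [0, 0, 0, 0, 0]]}}

```text
clock: 28.5
position: [0.4682, -0.1863, 0.0417]
tool_rot: [-3.111, 0.134, 1.536]
force: [-0.9, -0.5, -0.6]
grip_width: 0.0146
```

```bash
python3 rodw.py w17
python3 - <<'E'
from h import *
snap('scene','s8');snap('top','t8')
im=cv2.imread('pics/s8.png'); cv2.imwrite('pics/s8a.png',cv2.resize(im[190:320,250:380],None,fx=4.5,fy=4.5,interpolation=cv2.INTER_CUBIC))
im=cv2.imread('pics/t8.png'); cv2.imwrite('pics/t8a.png',cv2.resize(im[215:250,240:360],None,fx=6.5,fy=6.5,interpolation=cv2.INTER_CUBIC))
print(bot.observe()['position'],bot.observe()['tool_rot'])
E
```

```text
[ 0.4685 -0.1863  0.0421] [-3.1118  0.1336  1.5357]
[[320.9752  10.      37.1075]
 [321.5804  70.      34.1608]
 [322.4852 130.      34.082 ]
 [322.8664 190.      31.0059]
 [322.8178 250.      28.9022]]
x(y) slope 0.03281988632395171 -> yaw -0.03280811000908409 x at y=TCP 0.46859183919043
z(y) slope from width [0.0093 0.0602] z at tcp 0.0585017826809638
[ 0.46856988 -0.18643431  0.04274139] [-3.11279886  0.13379303  1.53541453]
```

View pics/s8a.png

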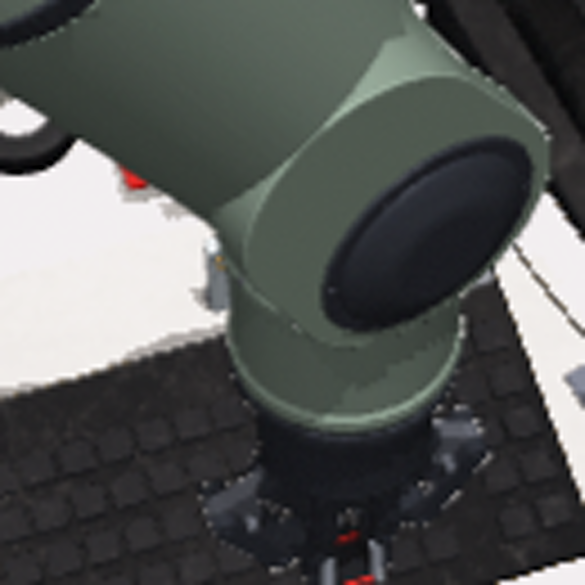

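View pics/t8a.png

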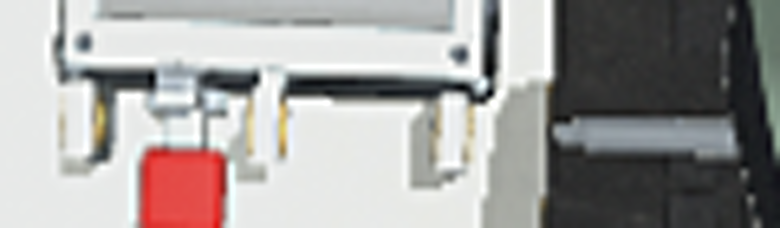

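View pics/w17.png

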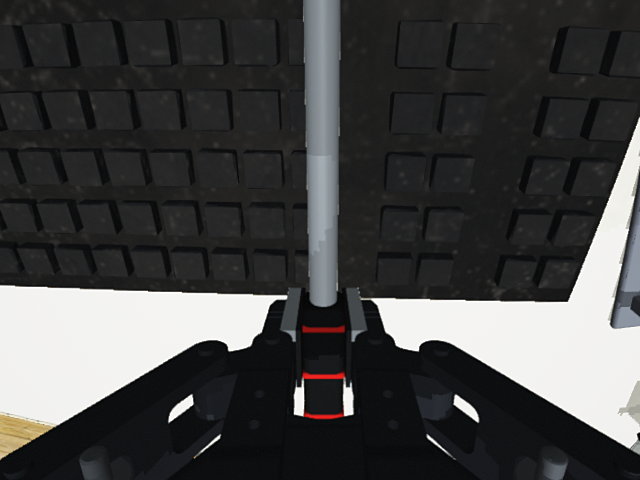

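Emit:
{"name": "drive_tool", "arguments": {"series": [[0, -0.001, 0, -0.004, 0], [0, 0, 0, -0.0015, 0], [0, 0, 0, 0, 0], [0, 0, 0, 0, 0]]}}

```text
clock: 29.05
position: [0.4686, -0.1868, 0.0383]
tool_rot: [-3.115, 0.134, 1.535]
force: [-0.5, 0.4, -1.6]
grip_width: 0.015
```

```bash
python3 rodw.py w18; python3 -c "
from h import *
o=bot.observe();print(o['position'],o['tool_rot'],o['force'])"
```

```text
[ 0.4685 -0.1868  0.0383] [-3.1154  0.1343  1.5348]
[[320.9828  10.      37.0849]
 [321.5662  70.      34.1613]
 [322.4864 130.      34.0794]
 [322.083  190.      32.6109]
 [322.8795 250.      28.8147]]
x(y) slope 0.033685156778188646 -> yaw -0.03367242471077485 x at y=TCP 0.46875856944284783
z(y) slope from width [0.0013 0.0561] z at tcp 0.05584245364107025
[ 0.46854258 -0.18678103  0.03832236] [-3.11542566  0.13432099  1.53477942] [ 0.06465526  0.53974339 -0.54439138]
```

Emit:
{"name": "drive_tool", "arguments": {"series": [[0, -0.002, 0, -0.0015, 0], [0, 0, 0.01, 0, 0], [0, 0.0003, 0.01, 0, 0], [0, 0, 0, 0, 0], [0, 0, 0, 0, 0]]}}

```text
clock: 29.6
position: [0.4668, -0.1643, 0.0368]
tool_rot: [-3.116, 0.134, 1.536]
force: [0.8, -0.4, -1.1]
grip_width: 0.015
```

```bash
python3 rodw.py w19
python3 - <<'E'
from h import *
snap('top','t9')
im=cv2.imread('pics/t9.png'); cv2.imwrite('pics/t9a.png',cv2.resize(im[215:250,240:360],None,fx=6.5,fy=6.5,interpolation=cv2.INTER_CUBIC))
E
```

```text
[ 0.4668 -0.1643  0.0368] [-3.1157  0.1339  1.5355]
[[320.9872  10.      37.0759]
 [321.5857  70.      34.1785]
 [322.4773 130.      34.0726]
 [322.0778 190.      32.6539]
 [322.8442 250.      28.8966]]
x(y) slope 0.03298176056951373 -> yaw -0.03296980922068948 x at y=TCP 0.4669808234184446
z(y) slope from width [0.0009 0.0547] z at tcp 0.05459377263054497
```

View pics/t9a.png

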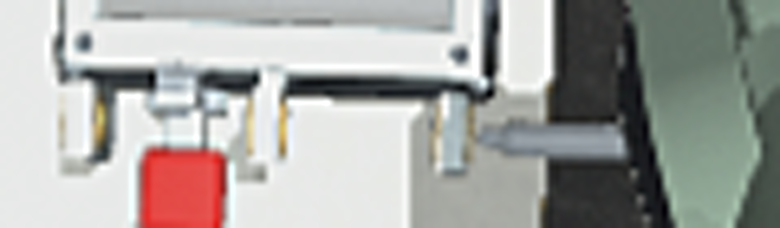

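Emit:
{"name": "drive_tool", "arguments": {"series": [[0, 0.0015, 0, 0, 0], [0, 0.0003, 0.008, 0, 0], [0, 0.0003, 0.008, 0, 0], [0, 0, 0, 0, 0]]}}

```text
clock: 30.1
position: [0.4691, -0.1477, 0.0368]
tool_rot: [-3.116, 0.134, 1.534]
force: [0.0, 0.1, -0.7]
grip_width: 0.015
```

Emit:
{"name": "drive_tool", "arguments": {"series": [[0, 0.0003, 0.01, 0, 0], [0, 0.0003, 0.01, 0, 0], [0, 0.0003, 0.008, 0, 0], [0, 0, 0, 0, 0], [0, 0, 0, 0, 0]]}}

```text
clock: 30.6
position: [0.4701, -0.1162, 0.0368]
tool_rot: [-3.116, 0.134, 1.535]
force: [-1.1, 0.3, -1.0]
grip_width: 0.0153
```

```bash
python3 rodw.py w20
python3 - <<'E'
from h import *
snap('top','t10');snap('scene','s10')
im=cv2.imread('pics/t10.png'); cv2.imwrite('pics/t10a.png',cv2.resize(im[215:250,240:360],None,fx=6.5,fy=6.5,interpolation=cv2.INTER_CUBIC))
im=cv2.imread('pics/s10.png'); cv2.imwrite('pics/s10a.png',cv2.resize(im[190:290,250:350],None,fx=5.5,fy=5.5,interpolation=cv2.INTER_CUBIC))
E
```

```text
[ 0.4701 -0.1163  0.0368] [-3.116   0.1337  1.5354]
[[332.0833  10.      39.1667]
 [327.7593  70.      47.2358]
 [322.451  130.      34.0303]
 [322.0702 190.      32.6887]
 [322.8747 250.      28.8295]]
x(y) slope 0.04871812325607443 -> yaw -0.048679634618790275 x at y=TCP 0.4693559895703469
z(y) slope from width [0.0079 0.0555] z at tcp 0.05453363744638081
```

View pics/t10a.png

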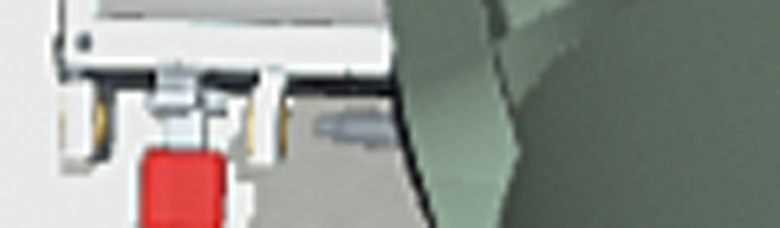

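View pics/s10a.png

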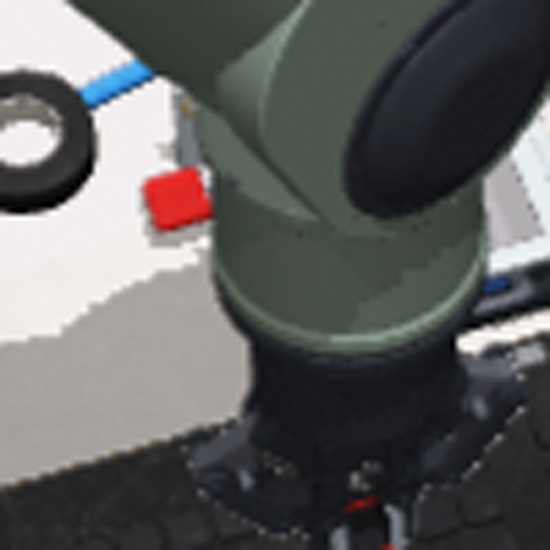

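Emit:
{"name": "drive_tool", "arguments": {"series": [[0, 0.0003, 0.008, 0, 0], [0, 0.0003, 0.008, 0, 0], [0, 0.0003, 0.008, 0, 0], [0, 0, 0, 0, 0]]}}

```text
clock: 31.15
position: [0.4709, -0.091, 0.0368]
tool_rot: [-3.116, 0.134, 1.533]
force: [1.3, 0.1, -0.2]
grip_width: 0.0148
```

Emit:
{"name": "drive_tool", "arguments": {"series": [[0, 0.0003, 0.009, 0, 0], [0, 0.0003, 0.009, 0, 0], [0, 0.0003, 0.008, 0, 0], [0, 0, 0, 0, 0]]}}

```text
clock: 31.55
position: [0.4715, -0.0622, 0.0367]
tool_rot: [-3.115, 0.134, 1.534]
force: [-0.8, 0.1, -0.9]
grip_width: 0.0149
```

```bash
python3 look.py w21
python3 - <<'E'
from h import *
snap('top','t11')
im=cv2.imread('pics/t11.png'); cv2.imwrite('pics/t11a.png',cv2.resize(im[215:250,240:360],None,fx=6.5,fy=6.5,interpolation=cv2.INTER_CUBIC))
E
```

```text
31.55 [ 0.4715 -0.0622  0.0367] [-3.1153  0.1337  1.5345] 0.014906790888739009
```

View pics/t11a.png

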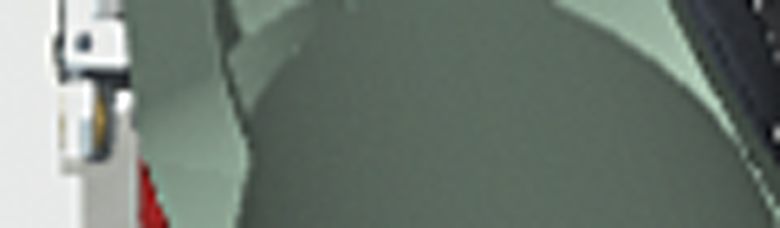

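View pics/w21.png

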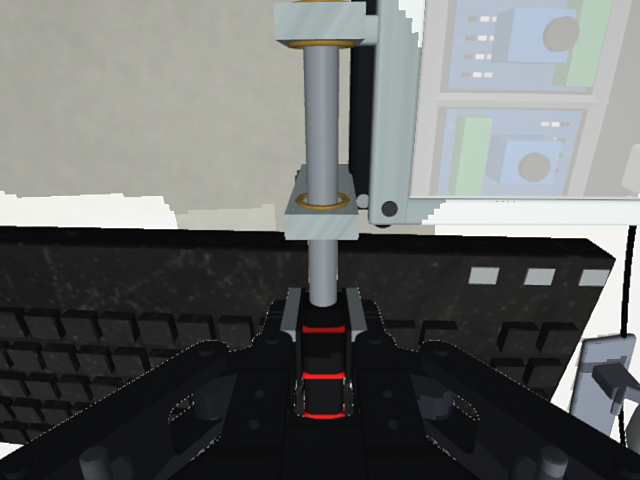

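Emit:
{"name": "drive_tool", "arguments": {"series": [[0, 0.0003, 0.006, 0, 0], [0, 0.0003, 0.006, 0, 0], [0, 0.0002, 0.004, 0, 0], [0, 0, 0, 0, 0]]}}

```text
clock: 32.05
position: [0.4718, -0.0471, 0.0367]
tool_rot: [-3.114, 0.135, 1.532]
force: [-1.1, 0.4, -0.8]
grip_width: 0.0148
```

```bash
python3 look.py w22
```

```text
32.05 [ 0.4718 -0.0471  0.0367] [-3.1144  0.135   1.5322] 0.014811862973949791
```

View pics/w22.png

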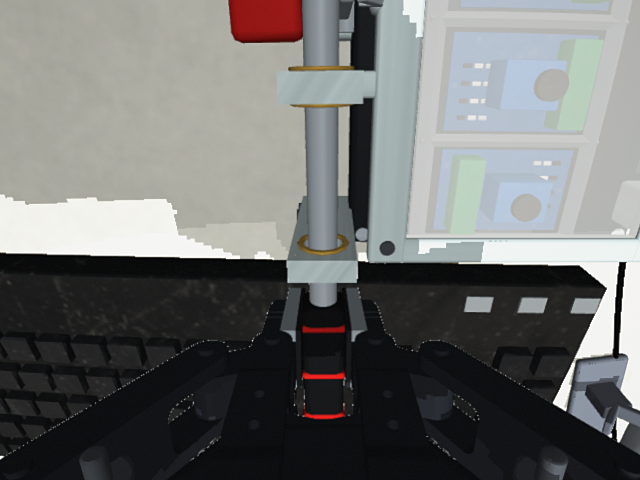

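Emit:
{"name": "drive_tool", "arguments": {"series": [[0, 0.0002, 0.005, 0, 0], [0, 0.0001, 0.004, 0, 0], [0, 0, 0, 0, 0]]}}

```text
clock: 32.4
position: [0.4721, -0.0379, 0.0367]
tool_rot: [-3.114, 0.135, 1.532]
force: [-1.2, 0.2, -0.7]
grip_width: 0.0148
```

Emit:
{"name": "drive_tool", "arguments": {"series": [[26, 0, 0, 0, 0], [26, 0, 0, 0, 0], [26, -0.0004, -0.01, 0, 0], [26, -0.0004, -0.01, 0, 0], [26, 0, 0, 0, 0]]}}

```text
clock: 32.9
position: [0.472, -0.06, 0.037]
tool_rot: [-3.116, 0.135, 1.531]
force: [-0.1, 1.0, -0.2]
grip_width: 0.0222
```

```bash
python3 look.py w23
```

```text
32.9 [ 0.472 -0.06   0.037] [-3.1161  0.1352  1.5308] 0.022233335531611095
```

View pics/w23.png

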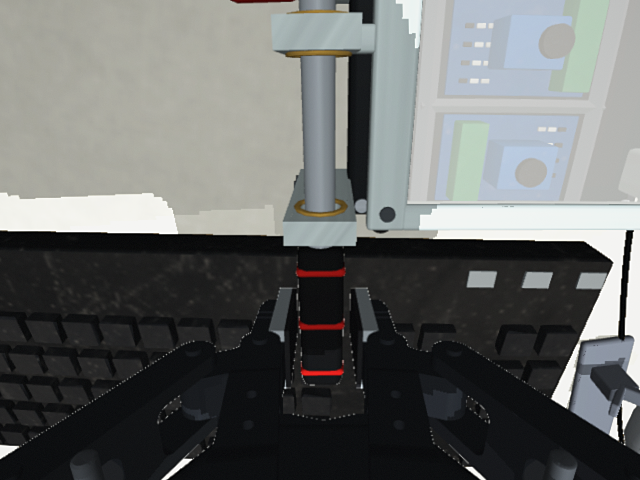

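Emit:
{"name": "drive_tool", "arguments": {"series": [[0, 0, 0, 0, 0], [0, 0, 0, 0, 0], [0, 0, 0, 0, 0], [0, 0, 0, 0, 0], [0, 0.0001, 0.002, 0, 0], [0, 0, 0.002, 0, 0]], "newtons": 40}}

```text
clock: 33.55
position: [0.4717, -0.0554, 0.037]
tool_rot: [-3.115, 0.135, 1.531]
force: [-1.1, -3.4, 1.6]
grip_width: 0.0156
```

Emit:
{"name": "drive_tool", "arguments": {"series": [[0, 0, 0.001, 0, 0]]}}

```text
clock: 33.65
position: [0.4717, -0.0542, 0.0371]
tool_rot: [-3.115, 0.135, 1.531]
force: [-0.0, -2.9, 1.8]
grip_width: 0.0148
```

```bash
python3 look.py w24
python3 - <<'E'
from h import *
print(bot.observe()['force'])
for c in('top','scene'): snap(c,c+'24')
im=cv2.imread('pics/top24.png'); cv2.imwrite('pics/t24a.png',cv2.resize(im[205:255,225:325],None,fx=7,fy=7,interpolation=cv2.INTER_CUBIC))
E
```

```text
33.65 [ 0.4717 -0.0542  0.0371] [-3.1154  0.1355  1.5312] 0.014788811227234274
[-0.34320328 -0.01358408  1.93629881]
```

View pics/w24.png

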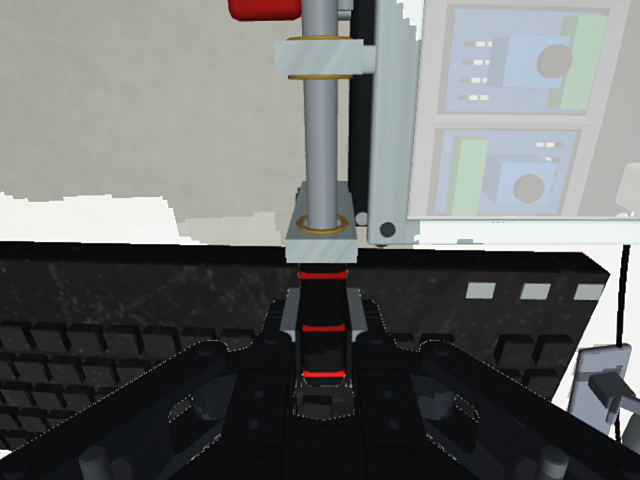

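View pics/t24a.png

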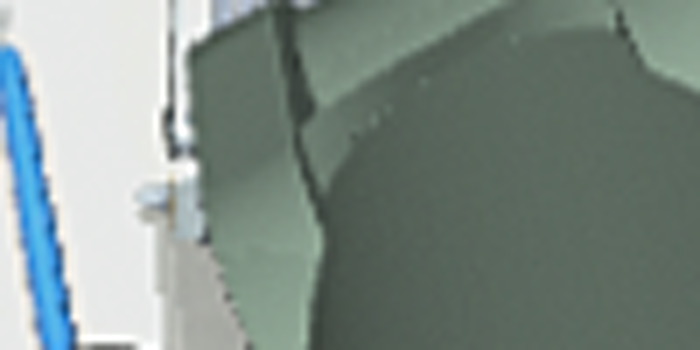

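Emit:
{"name": "drive_tool", "arguments": {"series": [[0, 0, 0.0015, 0, 0], [0, 0, 0.001, 0, 0]]}}

```text
clock: 34.0
position: [0.4717, -0.0539, 0.0372]
tool_rot: [-3.115, 0.138, 1.529]
force: [1.4, -8.5, -1.3]
grip_width: 0.0153
```

Emit:
{"name": "drive_tool", "arguments": {"series": [[0, 0, 0.002, 0, 0], [0, 0, 0.001, 0, 0]]}}

```text
clock: 34.2
position: [0.4716, -0.054, 0.0373]
tool_rot: [-3.115, 0.141, 1.527]
force: [-0.2, -5.4, -0.7]
grip_width: 0.0155
```

Run:
```python
from h import *
np.set_printoptions(precision=4,suppress=True)
o=bot.observe();print(o['force'],o['position'])
snap('top','top25')
im=cv2.imread('pics/top25.png'); cv2.imwrite('pics/t25a.png',cv2.resize(im[215:250,235:275],None,fx=16,fy=16,interpolation=cv2.INTER_CUBIC))
for p in [(0,0)]: pass
```

```text
[-0.1961 -5.392  -0.7048] [ 0.4716 -0.054   0.0373]
```

View pics/t25a.png

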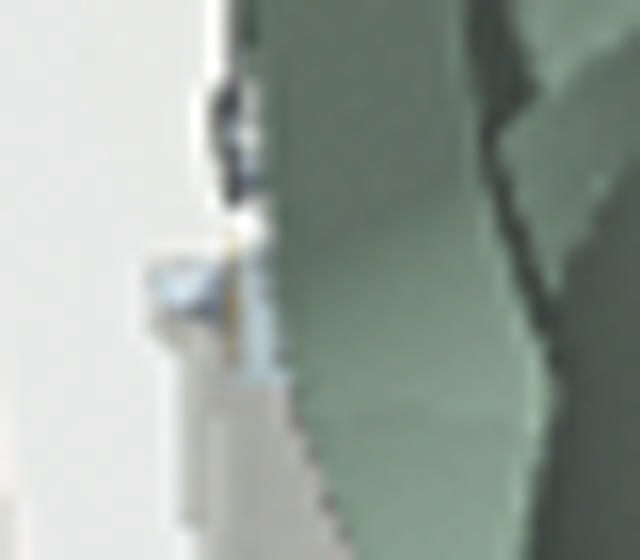

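Emit:
{"name": "drive_tool", "arguments": {"series": [[26, 0, 0, 0, 0], [26, 0, 0, 0, 0], [26, 0, 0, 0, 0], [26, 0, -0.002, 0.02, 0], [26, 0, -0.01, 0.04, 0], [26, 0, -0.03, 0.04, 0], [26, 0, -0.03, 0.02, 0], [26, 0, 0, 0, 0]]}}

```text
clock: 35.05
position: [0.4712, -0.1258, 0.1611]
tool_rot: [-3.114, 0.14, 1.531]
force: [-0.0, 1.1, -0.6]
grip_width: 0.0219
```

```bash
python3 look.py w26
python3 - <<'E'
from h import *
import pickle; pickle.dump(bot.camera_info('wrist'),open('ci26.pkl','wb'))
snap('top','top26')
im=cv2.imread('pics/top26.png'); cv2.imwrite('pics/t26a.png',cv2.resize(im[205:255,235:355],None,fx=6.5,fy=6.5,interpolation=cv2.INTER_CUBIC))
im=cv2.imread('pics/w26.png'); cv2.imwrite('pics/w26a.png',cv2.resize(im[0:300,200:460],None,fx=2,fy=2,interpolation=cv2.INTER_CUBIC))
E
```

```text
35.05 [ 0.4712 -0.1258  0.1611] [-3.1141  0.1398  1.5315] 0.021877704370478257
```

View pics/w26a.png

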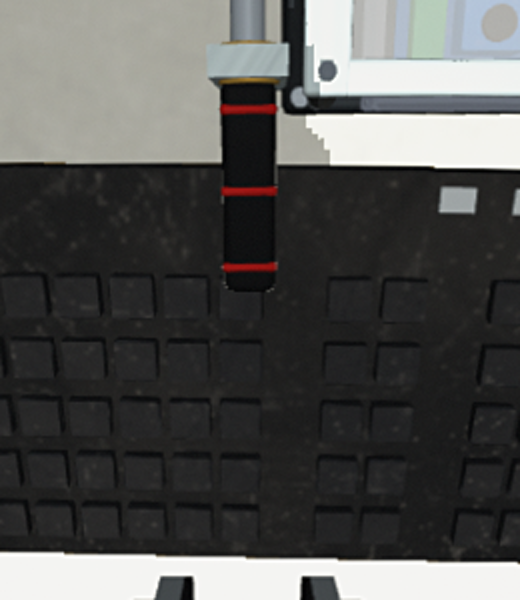

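View pics/t26a.png

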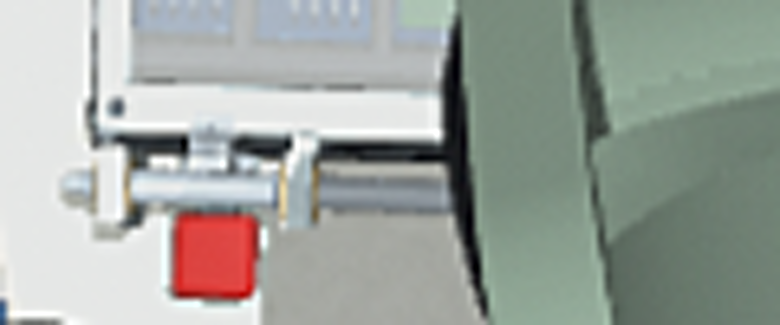

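Emit:
{"name": "drive_tool", "arguments": {"series": [[26, -0.01, -0.05, 0.02, 0], [26, -0.01, -0.05, 0.02, 0], [26, -0.01, -0.05, 0, 0], [26, -0.01, -0.05, 0, 0], [26, 0, 0, 0, 0]]}}

```text
clock: 35.65
position: [0.4311, -0.3158, 0.1937]
tool_rot: [-3.107, 0.134, 1.549]
force: [1.1, 1.4, 0.6]
grip_width: 0.0224
```

Run:
```python
from h import *
import pickle
np.set_printoptions(precision=4,suppress=True)
ci=pickle.load(open('ci26.pkl','rb'))
g=lambda p:(p[0]/2+200,p[1]/2)
for n,p,z in [('lug near top edge',(248,75),.066),('lug far top edge',(248,44),.066),('handle top end',(250,291),.062),('bush',(248,84),.054)]: print(n,at('wrist',g(p),z,ci))
f=lambda p:(p[0]/6.5+235-.4,p[1]/6.5+205-.4)
print('tip',at('top',f((60,188)),.054),'lugL',at('top',f((93,190)),.066),at('top',f((127,190)),.066))
for c in('top','scene'): snap(c,c+'27')
im=cv2.imread('pics/top27.png'); cv2.imwrite('pics/t27a.png',cv2.resize(im[160:260,235:355],None,fx=6,fy=6,interpolation=cv2.INTER_CUBIC))
im=cv2.imread('pics/scene27.png'); cv2.imwrite('pics/s27a.png',cv2.resize(im[170:300,230:390],None,fx=4.6,fy=4.6,interpolation=cv2.INTER_CUBIC))
```

```text
lug near top edge [ 0.4731 -0.0151  0.066 ]
lug far top edge [ 0.4734 -0.0076  0.066 ]
handle top end [ 0.4712 -0.0742  0.062 ]
bush [ 0.4727 -0.0165  0.054 ]
tip [0.476  0.1123 0.054 ] lugL [0.4754 0.1013 0.066 ] [0.4754 0.0914 0.066 ]
```

View pics/t27a.png

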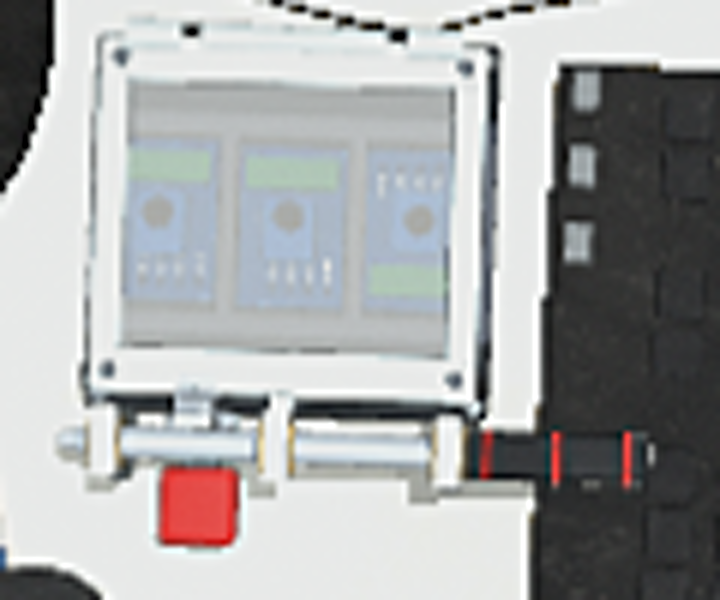

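View pics/s27a.png

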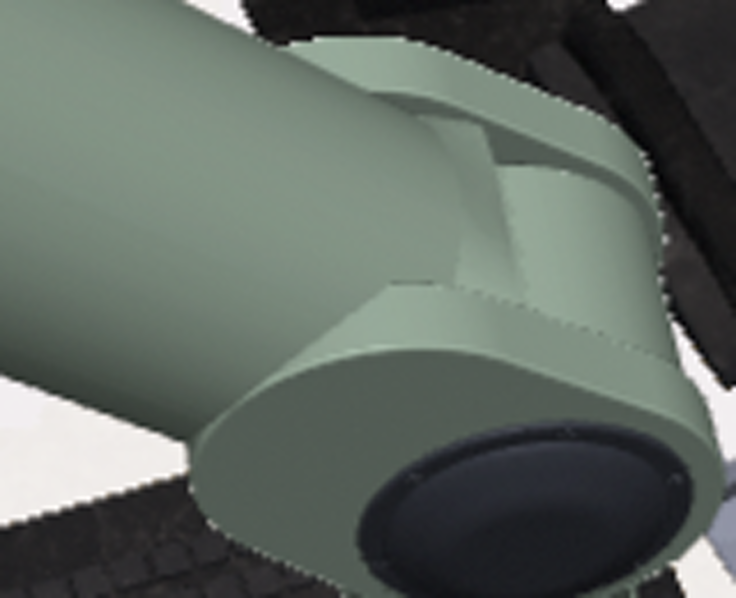

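Emit:
{"name": "drive_tool", "arguments": {"series": [[0, 0.01, 0.045, -0.02, 0], [0, 0.01, 0.045, -0.02, 0], [0, 0.01, 0.045, -0.02, 0], [0, 0.01, 0.03, -0.02, -0.02], [0, 0, 0.01, -0.03, 0], [0, 0, 0, -0.025, 0], [0, 0, 0, 0, 0]]}}

```text
clock: 36.45
position: [0.4733, -0.1172, 0.052]
tool_rot: [-3.104, 0.126, 1.551]
force: [0.1, -0.0, 0.3]
grip_width: -0.0002
```

Emit:
{"name": "drive_tool", "arguments": {"series": [[0, -0.002, 0.008, -0.007, 0], [0, 0, 0.008, -0.003, 0], [0, 0, 0.005, 0, 0], [0, 0, 0.002, 0, 0]]}}

```text
clock: 36.85
position: [0.4717, -0.0901, 0.0432]
tool_rot: [-3.105, 0.125, 1.553]
force: [0.5, -5.2, 0.5]
grip_width: -0.0001
```

Emit:
{"name": "drive_tool", "arguments": {"series": [[0, 0, 0.001, 0, 0]]}}

```text
clock: 36.95
position: [0.4716, -0.0899, 0.0438]
tool_rot: [-3.106, 0.127, 1.553]
force: [0.5, -11.7, -4.4]
grip_width: 0.0001
```

Emit:
{"name": "drive_tool", "arguments": {"series": [[0, 0, 0.001, 0, 0]]}}

```text
clock: 37.05
position: [0.4715, -0.09, 0.0444]
tool_rot: [-3.106, 0.128, 1.551]
force: [-1.3, -7.2, -3.3]
grip_width: 0.0005
```

Emit:
{"name": "drive_tool", "arguments": {"series": [[0, 0, -0.01, 0, 0], [0, 0, -0.03, 0.01, 0], [0, 0, -0.04, 0.04, 0], [0, -0.01, -0.05, 0.04, 0], [0, -0.02, -0.05, 0.04, 0], [0, -0.02, -0.05, 0, 0], [0, -0.02, -0.04, 0, 0], [0, -0.02, -0.04, 0, 0], [0, 0, 0, 0, 0]]}}

```text
clock: 37.95
position: [0.3856, -0.3816, 0.1599]
tool_rot: [-3.114, 0.134, 1.547]
force: [0.4, 0.7, -0.3]
grip_width: 0.0004
```

Run:
```python
from h import *
np.set_printoptions(precision=4,suppress=True)
for c in('top','scene'): snap(c,c+'28')
im=cv2.imread('pics/top28.png'); cv2.imwrite('pics/t28a.png',cv2.resize(im[130:300,210:360],None,fx=3.5,fy=3.5,interpolation=cv2.INTER_CUBIC))
im=cv2.imread('pics/scene28.png'); cv2.imwrite('pics/s28a.png',cv2.resize(im[140:300,200:400],None,fx=3.7,fy=3.7,interpolation=cv2.INTER_CUBIC))
print(bot.observe()['position'])
```

```text
[ 0.3888 -0.3771  0.1596]
```

View pics/t28a.png

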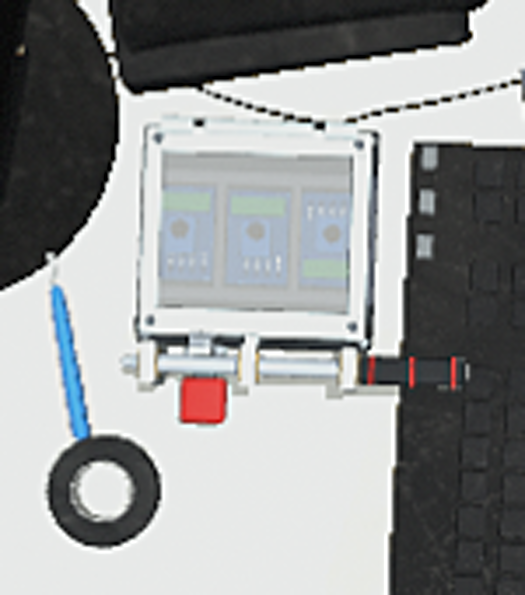

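View pics/s28a.png

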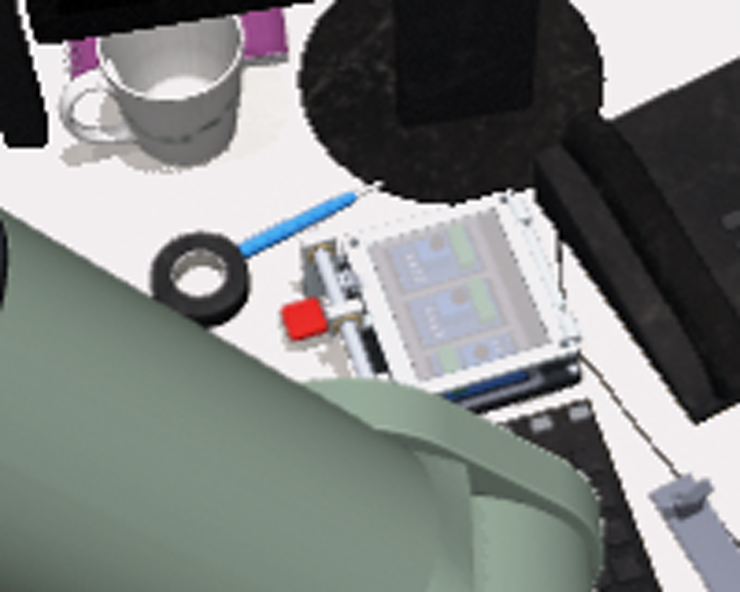

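The pictures show three boards in their nests under a shut lid and the rod through all three lugs. The rod's tip stands out on the left and its handle is against the right lug. The mug, tape and screwdriver have not moved.

```bash
python3 -c "
from workcell import bot
print(bot.job_done())"
```

```text
the job is handed in; nothing more can be done
None
```

The job is done as asked and handed in at about 38 s, but I exceeded the wrist force limit once, and that may fail the run.

- **What I did:** I pressed the red button and the lid sprang open. I laid all three boards in their own nests, then pushed the lid over and down until the catch held it. I slid the rod in from the right through all three lugs.
- **Last checks:**
  - **Boards:** before I shut the lid, each board lay flat, its centre within about 1 mm of its nest's centre.
  - **Lid:** it stays shut, held by the catch.
  - **Rod:** the handle touches the right lug; pushing its end with about 12 N moved it no further. The tip measures about 11 mm out of the left lug, where 12 mm is nominal, which is within my measuring error.
  - **Bystanders:** the mug, tape and screwdriver are where they were.
- **Force limit passed:** on the last press to shut the lid, the force reading spiked for one row to about 122 N in z, about 130 N in total. That is over the 120 N wrist limit. I backed off at once and saw no damage.
- **Tool tilt:** the tool gradually tilted to about 8° during the run. I allowed for it and saw no effect on the result.

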